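# Fold the can opener and the lever corkscrew and lay them in their fitted drawer trays

## Robot

A 7-joint arm with a two-finger parallel gripper is mounted at the origin on the work surface. World frame = base frame: x ahead of the robot, y to its left, z up, the work surface at z = 0. Lengths are in m, angles in rad, forces in N, time in s.
With the tool pointing down it reaches from about 0.4 to 0.875 m from the base axis. Payload 19.3 kg.
Tool frame: the origin (TCP) lies between the finger pads; the fingertips stand 22 mm ahead of it and the grasp point (between the pads) lies 3 mm ahead of it; z points along the fingers, y is the direction in which the jaws open and shut (so a half turn about z gives the same grasp; the last joint's range is limited). The gripper opens to 85 mm and grips with 20 to 120 N. Pads are 22 mm wide; open, the fingers measure 114 mm over their backs; the gripper's body (76 mm by 85 mm) begins 54 mm behind the grasp point. The pads swing forward as they close: fully open they stand 13 mm farther back than shut.
Start: joints at [1.219, 0.521, -0.036, 1.599, 0.021, 1.021, -0.113], TCP at [0.174, -0.6, 0.253] pointing down, gripper open.
Joint ranges: [-2.91, 2.91], [-0.3, 2.13], [-1.5, 1.42], [0.17, 2.43], [-1.26, 4.41], [0.16, 1.93], [-2.52, 2.52]. Speed limits (rad/s): [1.89, 1.89, 2.39, 2.39, 3.01, 3.01, 3.01].

## Interface

Orientations are given as a unit quaternion [w, x, y, z].
In Python, from workcell import bot gives the robot as it stands. The module is installed in compiled form; this text tells all that it offers.
- The arm moves only by the tool move_arm, never from a script. Its argument "series" is a list of rows, each a list of 3 entries, a list of its own where there are three numbers: the shift along the tool's x, y, z in mm, then the turn, a rotation vector about the tool's x, y, z in degrees, then the finger opening in mm, from 0 to 85.4. A call has exactly 8 rows; each row is the pose to reach, as a shift and turn from the pose commanded when the call began, along the tool's axes at that moment; what a row does not reach only later rows make up. A row lasts 1/12 s, in which the tool goes at most 41.7 mm and 7.16 degrees, less where a joint would pass 70% of its speed; a pose out of reach is approached as far as the arm can. A call with a gripper value outside its range is refused whole. The fingers move at their own pace and stop on an object; the grip force is fixed at half the most. Time passes only in rows, so rows that repeat a pose let the fingers close, or fill a call up. It gives the time, the measured TCP pose, the force and the opening at its end, in the units of the state.
- bot.sense(): the state, without advancing time (a new reading comes with each control period).
- bot.grab_frame(name): name is "scene" or "side" or "wrist"; returns a dict with "color" (420x560x3 uint8, red, green, blue), "fovy" (degrees; the focal length in pixels is half the picture's height over the tangent of half this angle, whatever the lens; pixels are square), "cx", "cy" (the principal point, pixels), "dist" ([k1, k2, p1, p2, k3] as OpenCV has them; the pictures are not rectified), "eye" and "attitude" of the camera in the world. Camera axes: x right, y down, z forward; pixel columns grow to the right and rows downward; lengths in m; the calibration is good to about 2 mm. A picture is of the moment at which its call begins. There is no depth.
- bot.hand_in(): hands the job in, once; it reports no verdict.
The state is a dict: "clock": time; "qpos": joint angles; "joint_vel": joint speeds; "joint_efforts": joint torques, N m; "tcp_pos": TCP position; "orientation": TCP orientation; "force": force on the tool from outside, world axes, zero at the start; "torque": the same for the moment, N m; "finger_gap": finger opening in m.
Only numpy, scipy, OpenCV 4.12 (cv2) and the standard library are available. Lean on these libraries where they do the work, as an engineer would, in place of code of your own. Each camera call takes 0.05 s, during which the arm holds its last target.

## Task

Tidy the drawer: fold the black-handled can opener fully shut and lay it flat in the long maple tray, and fold the red corkscrew's steel lever fully against its handle and lay it flat in the short maple tray. Set each one down inside its tray, never letting it fall, and leave the other utensils where they are.

Things in the scene. Friction and masses are not known exactly. Their poses are not given: they have to be found in the camera images.
- opener_center (a point): Rotary can opener lying flat, z up, on the drawer floor (6 mm above the table). This point: centre of the FOLDED opener (170 long x, 50 wide y, 26 high), 13 above its underside, on the fixed handle's part. x points to the steel head. Two black handles, x=-85 to +20, each 22 wide, 26 high: fixed one at y=+1.5 to +23.5, moving one when folded at y=-23.5 to -1.5. About 0.25 kg.
- opener_pivot (a point): The can opener's pivot (vertical axis), 60 mm along +x from opener_center, at mid-height. Round steel head of radius 25 about it; over it a toothed wheel and a flat steel crank, whose top is 45 above the underside and which spans x=+27 to +87 of opener_center.
- opener_arm (a joint): Angle (rad) of the can opener's moving handle about the pivot: 0 = folded shut beside the fixed handle (a stop), grows as it swings towards the opener's -y; starts at 0.20 to 0.34. Light friction (0.03 N m) keeps it where it is left; squeezing both handles together from the sides shuts it.
- cork_center (a point): Lever corkscrew lying flat, z up, on the drawer floor (6 mm above the table). This point: centre of the FOLDED whole (116 long x, 36 wide y, 26 high), 13 above its underside, on the red handle's part. Red handle with steel end band: x=-58 to +58, y=-6 to +18, 26 high, a thin dark spiral along its top (4 higher). Folded, the steel lever lies at y=-18 to -8. About 0.18 kg.
- cork_hinge (a point): The corkscrew's lever hinge (vertical axis), at x=-50, y=-13 mm of cork_center, at mid-height. The lever is 85 long from here, 10 thick, from 2 to 24 above the underside; folded it runs from here along +x.
- cork_lever (a joint): Angle (rad) of the corkscrew's steel lever: 0 = folded along the red handle (a stop); grows as its free end swings towards the corkscrew's -y (at 1.57 it would point along -y); starts at 0.8 to 1.2. Very light friction (0.012 N m) keeps it where it is left: pushing its outer side near the free end folds it while the handle hardly moves.
- tray_long: Pale maple tray for the can opener, fixed in the drawer; origin at the centre of its underside (on the drawer floor), x along its length. Inside 184 x 59 mm; floor 4 thick, walls 6 thick with their top 16 above the origin; the side walls have a gap 80 long at the middle for fingers. The can opener may lie in it either way round.
- tray_short: Pale maple tray for the corkscrew, fixed in the drawer; origin at the centre of its underside, x along its length. Inside 130 x 48 mm; floor 4 thick, walls 6 thick with their top 16 above the origin; the side walls have a gap 76 long at the middle for fingers. The corkscrew may lie in it either way round.
- fish: Bystander: flat blue fish-shaped bottle opener, about 100 x 42 x 6 mm, origin at its underside, x towards its head; leave alone.
- tcork: Bystander: walnut T-handle corkscrew lying flat, handle 100 mm long along its y, spiral along +x, 26 high, origin under the handle's middle; leave alone.
- pourer: Bystander: pewter-coloured wine pourer spout lying along its x, 100 mm long, 28 high, origin under its middle; leave alone.
- spoon: Bystander: steel spoon with a wooden handle, 190 mm long along its x; leave alone.
- stopper: Bystander: steel bottle stopper standing upright, 38 mm wide, 50 high, origin at its underside; leave alone.
Mind the look-alikes: they are no part of the job. What is shaped like the part that bears cork_center but orange is not meant.

How it is judged:
At the end, for the whole second after the job is handed in: Can opener folded (under 0.09 rad) in the long tray, corkscrew folded (under 0.12 rad) in the short tray: each upper side up, flat on the tray floor (within 4 mm, 0.08 rad), centre within 12 mm of the tray's centre each way, along it within 0.15 rad either way round, released (value of joint opener_arm below 0.09 rad and x of opener_center in the frame of tray_long between -0.012 and 0.012 m and y of opener_center in the frame of tray_long between -0.012 and 0.012 m and z of opener_center in the frame of tray_long below 0.021 m and angle between each of opener_center, cork_center's own z axis and vertical below 0.08 rad and angle between the x axis of opener_center and the x axis of tray_long, either way round below 0.15 rad and value of joint cork_lever below 0.12 rad and x of cork_center in the frame of tray_short between -0.012 and 0.012 m and y of cork_center in the frame of tray_short between -0.012 and 0.012 m and z of cork_center in the frame of tray_short below 0.021 m and angle between the x axis of cork_center and the x axis of tray_short, either way round below 0.15 rad); the robot touches nothing.
It fails at once if a bystander utensil is shifted by more than 30 mm (distance of any of fish, tcork, pourer, spoon, stopper from where it was at the start of the episode above 0.03 m).
It fails at once if the can opener or the corkscrew falls freely (faster than 0.7 m/s, from about 25 mm or more) or is flung, out of the fingers ((linear speed of opener above 0.7 m/s and contact force between opener and the fingers below 0.05 N) or (linear speed of cork above 0.7 m/s and contact force between cork and the fingers below 0.05 N)).
It also fails if it takes over 72 s, if anything falls off the work surface, if the arm or the gripper's body presses on something with over 40 N, if the wrist force passes 120 N, or if a joint passes its speed limit or range.

## Working session

There is one attempt and no reset: what is moved stays moved. The work goes in short steps, Python scripts to look and compute and a tool call to move; the robot and the scene stay as the last step left them, time stands still between calls to the robot, and variables do not carry over. Pictures are saved under pics/ and viewed, and the job is handed in when it is done.

Besides the shell and the picture viewer there is one more tool, called as name(argument=value, ...) on one line, values as JSON. move_arm: Moves the arm, as the interface text tells. Its arguments: {"type":"object","properties":{"series":{"type":"array","items":{"type":"array"}}},"required":["series"]}

```bash
mkdir -p pics
cat > h.py <<'E'
import numpy as np, cv2
from workcell import bot
from scipy.spatial.transform import Rotation as R
def quat(q): return R.from_quat([q[1],q[2],q[3],q[0]])
def grab(name,fn):
    f=bot.grab_frame(name); cv2.imwrite('pics/'+fn+'.png',f['color'][:,:,::-1])
    import pickle; pickle.dump(f,open('pics/'+fn+'.pkl','wb')); return f
def load(fn):
    import pickle; return pickle.load(open('pics/'+fn+'.pkl','rb'))
def cam(f):
    H=f['color'].shape[0]; fl=H/2/np.tan(np.radians(f['fovy'])/2)
    K=np.array([[fl,0,f['cx']],[0,fl,f['cy']],[0,0,1]])
    a=np.array(f['attitude'])
    Rm=a if a.shape==(3,3) else quat(a).as_matrix()
    return K,np.array(f['dist'],float),Rm,np.array(f['eye'])
def ray(f,px,z):
    K,d,Rm,e=cam(f)
    p=cv2.undistortPoints(np.array(px,float).reshape(-1,1,2),K,d).reshape(-1,2)
    v=np.c_[p,np.ones(len(p))]@Rm.T
    t=(np.broadcast_to(z,len(p))-e[2])/v[:,2]
    return e+v*t[:,None]
def proj(f,P):
    K,d,Rm,e=cam(f)
    pc=(np.array(P,float).reshape(-1,3)-e)@Rm
    return cv2.projectPoints(pc,np.zeros(3),np.zeros(3),K,d)[0].reshape(-1,2)
def crop(fn,x0,y0,x1,y1,out):
    im=cv2.imread('pics/'+fn+'.png')[y0:y1,x0:x1]; s=min(800/im.shape[1],600/im.shape[0])
    cv2.imwrite('pics/'+out+'.png',cv2.resize(im,None,fx=s,fy=s,interpolation=cv2.INTER_CUBIC)); print('scale',s)
E
python3 - <<'E'
from h import *
s=bot.sense(); print({k:np.round(v,3) for k,v in s.items()})
for n in ['scene','side','wrist']:
    f=grab(n,n+'0'); print(n,f['fovy'],f['cx'],f['cy'],f['dist'],np.round(f['eye'],3),np.round(f['attitude'],3))
E
```

```text
{'clock': np.float64(0.0), 'qpos': array([ 1.219,  0.522, -0.036,  1.6  ,  0.021,  1.021, -0.113]), 'joint_vel': array([-0.   ,  0.   ,  0.001, -0.001,  0.   , -0.   ,  0.002]), 'joint_efforts': array([ 0.0000e+00, -9.2712e+01,  1.9800e+00, -3.6992e+01,  1.8000e-02,
        8.0000e-03,  0.0000e+00]), 'tcp_pos': array([ 0.174, -0.6  ,  0.253]), 'orientation': array([-0.001,  0.99 ,  0.14 , -0.   ]), 'force': array([-0.459,  0.078,  0.123]), 'torque': array([ 0.017, -0.014, -0.026]), 'finger_gap': np.float64(0.085)}
scene 47.185021366088435 278.4193277992746 205.37764515008743 [0.02877015 0.         0.         0.         0.        ] [ 1.026 -0.865  0.712] [-0.46   0.839  0.258 -0.137]
side 43.09670827054296 282.2896264423192 202.48012063544667 [-0.20014756  0.          0.          0.          0.        ] [0.286 1.131 1.125] [ 0.026 -0.075  0.914 -0.397]
wrist 65.59748280506258 278.73917897492953 209.18672664867674 [-0.02762809  0.          0.          0.          0.        ] [ 0.255 -0.578  0.373] [ 0.132  0.788 -0.592 -0.1  ]
```

View pics/scene0.png

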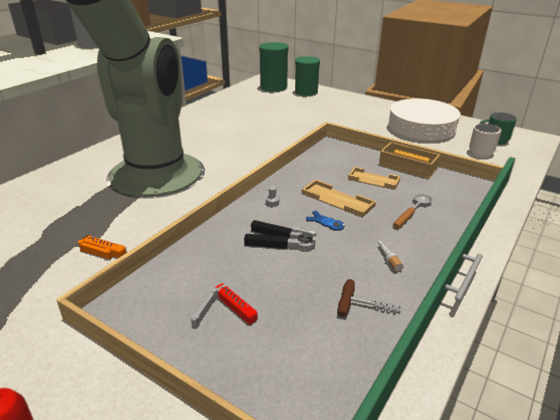

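View pics/side0.png

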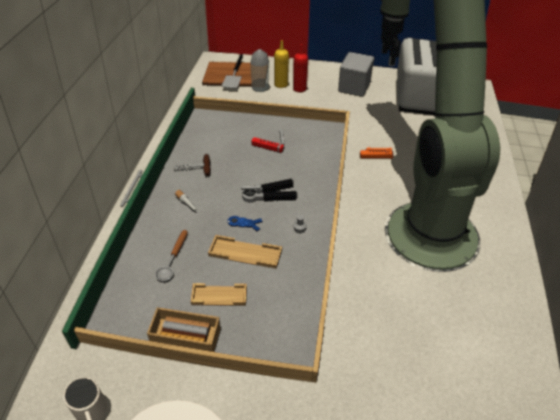

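View pics/wrist0.png

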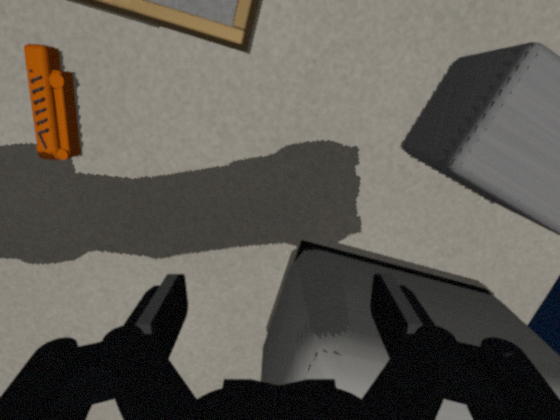

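Candidates in the scene view: the red corkscrew at (237,303), which has a lever at (205,305). The orange look-alike at (102,247) is outside the drawer and is not meant. The walnut T-corkscrew at (350,297) is a bystander. There is one can opener, at (280,237). The long tray is at (338,198) and the short tray at (374,178); the brown box at (410,158) is neither. Next are close crops.

Run:
```python
from h import *
crop('scene0',180,200,340,320,'c1')
crop('scene0',260,150,420,270,'c2')
crop('side0',180,110,340,230,'c3')
crop('side0',170,210,330,330,'c4')
f=load('scene0')
print(np.round(ray(f,[(237,303),(280,237),(338,198),(374,178)],.02),3))
f=load('side0')
print(np.round(ray(f,[(268,145),(268,190),(246,252),(219,295)],.02),3))
```

```text
scale 5.0
scale 5.0
scale 5.0
scale 5.0
[[ 0.563 -0.318  0.02 ]
 [ 0.51  -0.083  0.02 ]
 [ 0.541  0.156  0.02 ]
 [ 0.575  0.314  0.02 ]]
[[ 0.554 -0.316  0.02 ]
 [ 0.512 -0.087  0.02 ]
 [ 0.527  0.178  0.02 ]
 [ 0.565  0.335  0.02 ]]
```

View pics/c1.png

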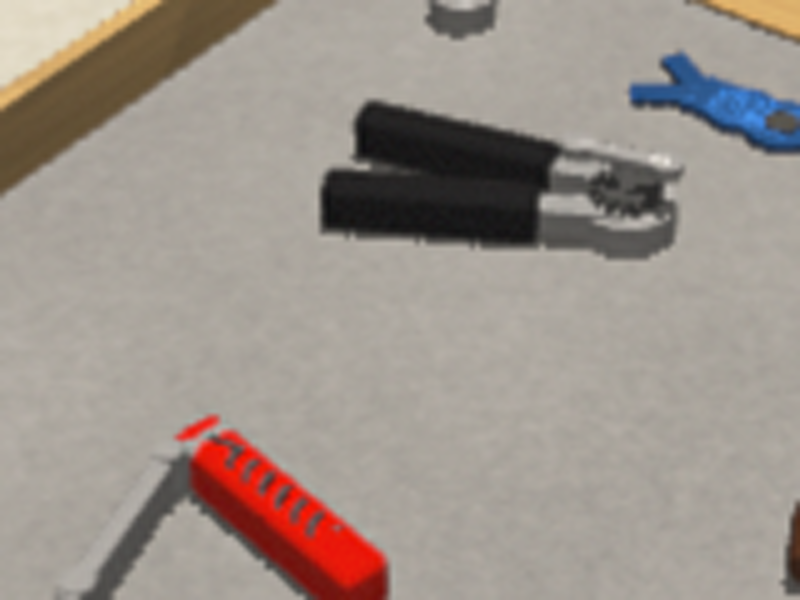

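View pics/c2.png

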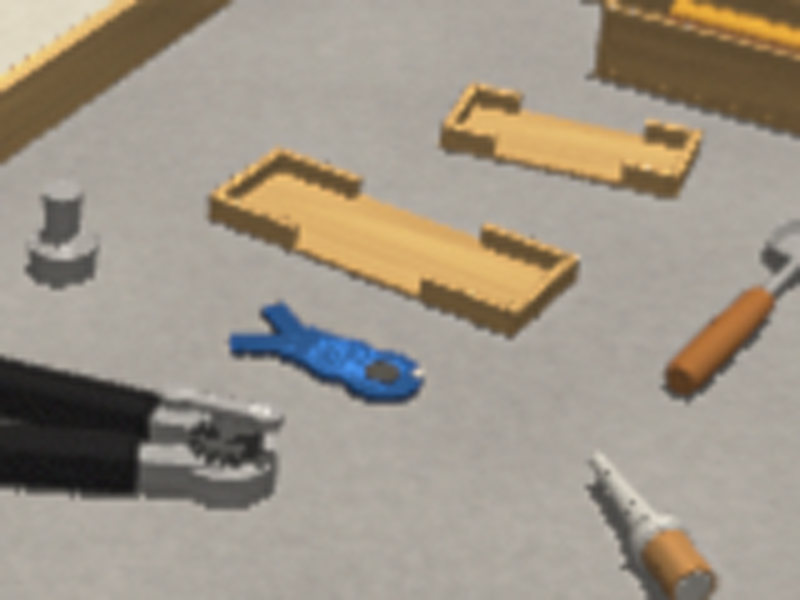

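View pics/c3.png

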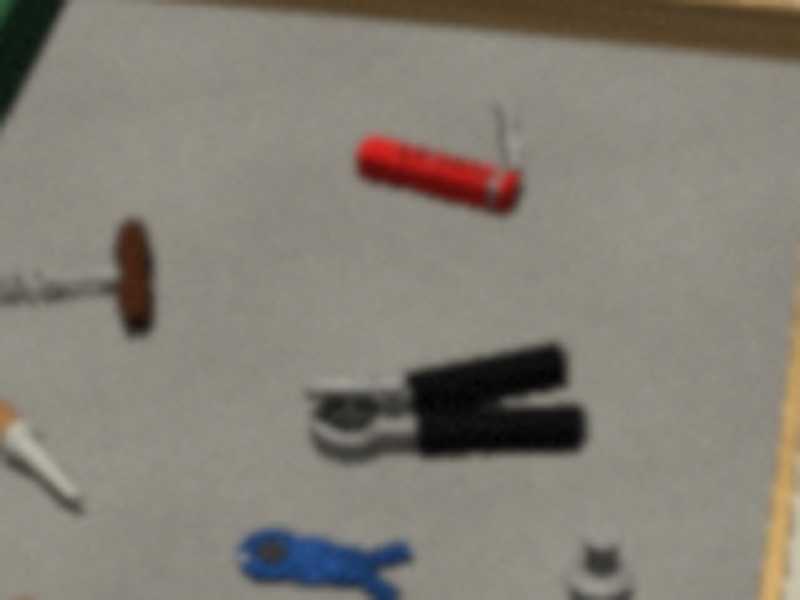

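View pics/c4.png

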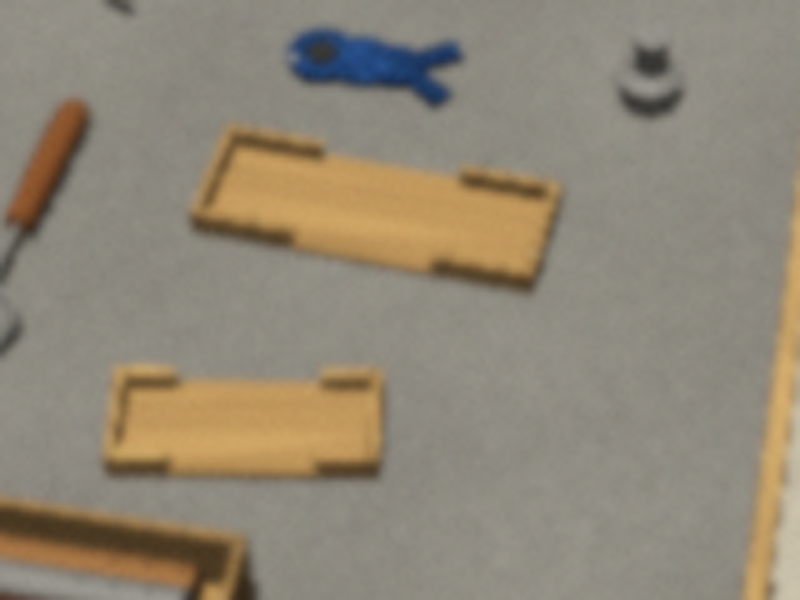

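The crops confirm the red corkscrew, with its steel band and open steel lever, and the black-handled opener. Next I'll move the wrist camera over the drawer for a better measurement.

```bash
cat >> h.py <<'E'
def Rpsi(p): 
    c,s=np.cos(p),np.sin(p); return np.array([[c,s,0],[s,-c,0],[0,0,-1.]])
def to(target,psi):
    """shift (mm, tool) and rotvec(deg, tool) from measured pose to world target/heading psi(rad)"""
    s=bot.sense(); Rt=quat(s['orientation']).as_matrix()
    d=Rt.T@(np.array(target)-s['tcp_pos'])*1000
    rv=R.from_matrix(Rt.T@Rpsi(psi)).as_rotvec(degrees=True)
    print('t',round(float(s['clock']),2),'tcp',np.round(s['tcp_pos'],4),'psi',round(float(np.arctan2(Rt[1,0],Rt[0,0])),4),'tilt',np.round(Rt[2],4),'gap',round(float(s['finger_gap']),4))
    print('shift',np.round(d,1),'turn',np.round(rv,2))
E
python3 - <<'E'
from h import *
f=load('wrist0'); s=bot.sense(); Rt=quat(s['orientation']).as_matrix()
K,d,Rm,e=cam(f); print('eye in tool',Rt.T@(e-s['tcp_pos'])); print('cam in tool',np.round(Rt.T@Rm,3)); print(K)
to([.42,-.2,.42],0.0)
E
```

```text
eye in tool [ 0.08450416  0.00086784 -0.1201536 ]
cam in tool [[ 0.    -0.945 -0.327]
 [ 1.     0.    -0.   ]
 [ 0.    -0.327  0.945]]
[[325.87193498   0.         278.73917897]
 [  0.         325.87193498 209.18672665]
 [  0.           0.           1.        ]]
t 0.15 tcp [ 0.1737 -0.6001  0.2529] psi 0.2818 tilt [-0.e+00 -8.e-04 -1.e+00] gap 0.085
shift [ 347.8 -316.  -166.9] turn [-5.000e-02  1.000e-02  1.614e+01]
```

move_arm(series=[[[30, -22, -15], [0, 0, 1], 85], [[62, -45, -30], [0, 0, 2], 85], [[94, -68, -45], [0, 0, 3], 85], [[126, -92, -60], [0, 0, 4], 85], [[158, -115, -70], [0, 0, 5], 85], [[190, -138, -80], [0, 0, 6], 85], [[222, -162, -90], [0, 0, 7], 85], [[254, -185, -100], [0, 0, 8], 85]])

```text
clock: 0.82
tcp_pos: [0.367, -0.3501, 0.3539]
orientation: [0.0, 0.998, 0.071, -0.0]
force: [0.4, -1.2, 0.6]
finger_gap: 0.085
```

Run:
```python
from h import *
to([.60,-.05,.40],0.0)
```

```text
t 0.82 tcp [ 0.367  -0.3501  0.3539] psi 0.1413 tilt [-0.e+00  1.e-04 -1.e+00] gap 0.085
shift [ 272.9 -264.3  -46.2] turn [0.01 0.   8.09]
```

move_arm(series=[[[28, -28, -5], [0, 0, 1], 85], [[57, -56, -10], [0, 0, 2], 85], [[86, -84, -15], [0, 0, 3], 85], [[115, -112, -20], [0, 0, 4], 85], [[144, -140, -25], [0, 0, 5], 85], [[173, -168, -30], [0, 0, 6.5], 85], [[202, -196, -35], [0, 0, 8], 85], [[202, -196, -35], [0, 0, 8], 85]])

```text
clock: 1.48
tcp_pos: [0.5421, -0.1221, 0.3886]
orientation: [-0.002, 1.0, 0.005, 0.001]
force: [0.1, 0.8, 0.5]
finger_gap: 0.0855
```

Run:
```python
from h import *
f=grab('wrist','w1'); to([.60,-.05,.40],0.0)
```

```text
t 1.53 tcp [ 0.5403 -0.1255  0.3881] psi 0.008 tilt [ 2.0e-04 -1.5e-03 -1.0e+00] gap 0.0851
shift [ 60.3 -75.  -11.8] turn [-0.09 -0.01  0.46]
```

View pics/w1.png

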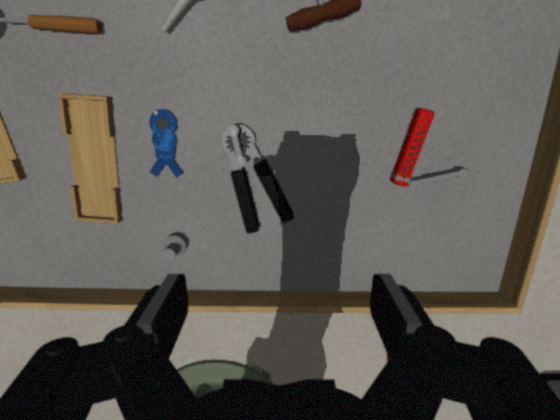

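Run:
```python
from h import *
crop('w1',210,110,310,240,'c5'); crop('w1',380,90,500,210,'c6'); crop('w1',0,80,140,240,'c7')
```

```text
scale 4.615384615384615
scale 5.0
scale 3.75
```

View pics/c5.png

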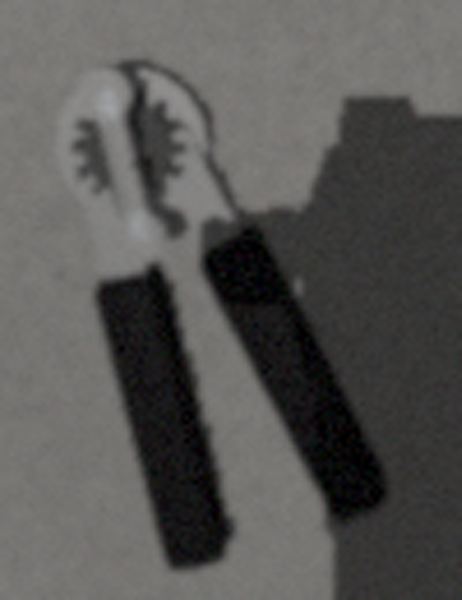

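View pics/c6.png

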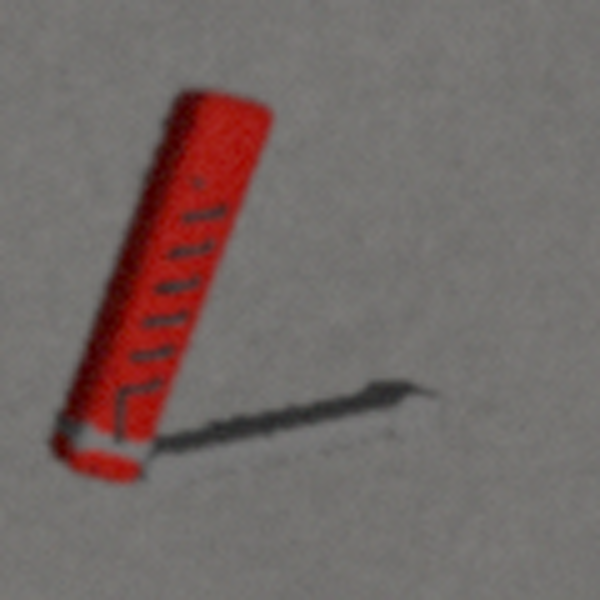

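View pics/c7.png

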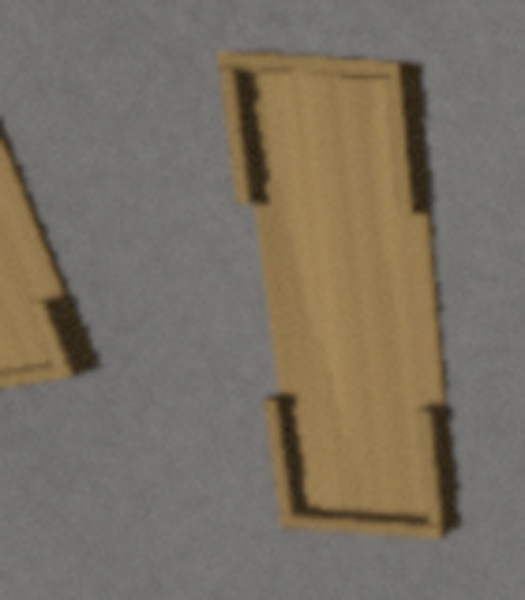

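```bash
cat > fit.py <<'E'
from h import *
from scipy.optimize import least_squares
def opener_pts(p):
    x,y,a,q=p
    F=np.array([[20,23.5],[20,1.5],[-85,1.5],[-85,23.5]])/1e3
    M=np.array([[20,-1.5],[20,-23.5],[-85,-23.5],[-85,-1.5]])/1e3
    c,s=np.cos(q),np.sin(q); pv=np.array([.06,0])   # arm grows toward -y for point at -x => ccw
    M=(M-pv)@np.array([[c,-s],[s,c]]).T+pv
    L=np.r_[F,M]; c,s=np.cos(a),np.sin(a)
    return L@np.array([[c,-s],[s,c]]).T+[x,y]
def cork_pts(p):
    x,y,a,q=p
    F=np.array([[58,18],[58,-6],[-58,-6],[-58,18]])/1e3
    c,s=np.cos(-q),np.sin(-q); h=np.array([-.05,-.013])
    M=np.array([[0,5],[85,5],[85,-5],[0,-5]])/1e3@np.array([[c,-s],[s,c]]).T+h
    L=np.r_[F,M]; c,s=np.cos(a),np.sin(a)
    return L@np.array([[c,-s],[s,c]]).T+[x,y]
def tray_pts(p,l,w):
    x,y,a=p[:3]
    L=np.array([[l/2,w/2],[l/2,-w/2],[-l/2,-w/2],[-l/2,w/2]]); c,s=np.cos(a),np.sin(a)
    return L@np.array([[c,-s],[s,c]]).T+[x,y]
def fit(f,model,p0,idx,px,z):
    px=np.array(px,float); z=np.array(z)
    def res(p): 
        P=model(p)[idx]; return (proj(f,np.c_[P,np.broadcast_to(z,len(P))])-px).ravel()
    r=least_squares(res,p0,loss='soft_l1'); print(np.round(r.x,4),'rms px',np.sqrt(np.mean(r.fun**2)).round(2)); print(np.round(r.fun.reshape(-1,2),1).tolist()); return r.x
def overlay(fn,polys,box,out):
    f=load(fn); x0,y0,x1,y1=box; s=min(800/(x1-x0),600/(y1-y0))
    im=cv2.resize(f['color'][y0:y1,x0:x1,::-1],None,fx=s,fy=s,interpolation=cv2.INTER_CUBIC)
    for P,col in polys:
        q=(proj(f,P)-[x0,y0]+.5)*s
        cv2.polylines(im,[np.int32(q)],True,col,1)
    cv2.imwrite('pics/'+out+'.png',im)
E
python3 - <<'E'
from fit import *
f=load('w1')
A=lambda o,s,P:np.array(P)/s+np.array(o)-.5
po=A((210,110),4.615,[(98,288),(150,272),(218,563),(170,568),(205,255),(262,228),(385,492),(335,520)])
print('opener');p=fit(f,opener_pts,[.51,-.085,.2,.25],list(range(8)),po,.032)
pc=A((380,90),5,[(190,92),(272,105),(140,482),(55,450),(415,385)])
print('cork');
# handle top z .032; lever top z .030, tip centre handled via corner 5 (tip outer y+)
k=fit(f,cork_pts,[.55,-.32,-.3,1.],[0,1,2,3,6],A((380,90),5,[(195,92),(272,105),(142,470),(70,440),(415,393)]),[.032]*4+[.030])
pt=A((0,80),3.75,[(218,53),(420,62),(460,530),(285,525)])
# outer top rim z .022
print('tray');t=fit(f,lambda q:tray_pts(q,.196,.071),[.53,.17,.1],[0,1,2,3],pt,.022)
O=opener_pts(p);C=cork_pts(k);T=tray_pts(t,.196,.071);z=lambda P,h:np.c_[P,np.full(len(P),h)]
cc=p[:2]+np.array([[np.cos(p[2])*.06,np.sin(p[2])*.06]])+.025*np.c_[np.cos(np.linspace(0,6.28,30)),np.sin(np.linspace(0,6.28,30))]
overlay('w1',[(z(O[:4],.032),(0,255,0)),(z(O[4:],.032),(0,255,255)),(z(cc,.03),(255,0,0))],(210,110,310,240),'o5')
overlay('w1',[(z(C[:4],.032),(0,255,0)),(z(C[4:],.030),(0,255,255)),(z(C[4:],.008),(255,255,0))],(380,90,500,210),'o6')
overlay('w1',[(z(T,.022),(0,255,0)),(z(T,.006),(0,255,255))],(0,80,140,240),'o7')
E
```

```text
opener
[ 0.5082 -0.0757  0.197   0.2534] rms px 1.52
[[-1.1, -1.9], [2.0, -1.1], [1.9, 0.0], [-1.3, 1.3], [-1.6, -0.1], [-0.6, -0.6], [2.2, 2.7], [0.3, 2.2]]
cork
[ 0.5575 -0.323  -0.2048  1.0195] rms px 3.24
[[-0.1, -2.1], [0.5, -0.8], [-0.7, 3.8], [-1.3, 6.5], [6.3, -0.1]]
tray
[ 0.5324  0.1626 -0.0631] rms px 1.74
[[2.6, -1.2], [-2.2, -0.5], [-1.7, 2.3], [1.5, 0.6]]
```

View pics/o5.png

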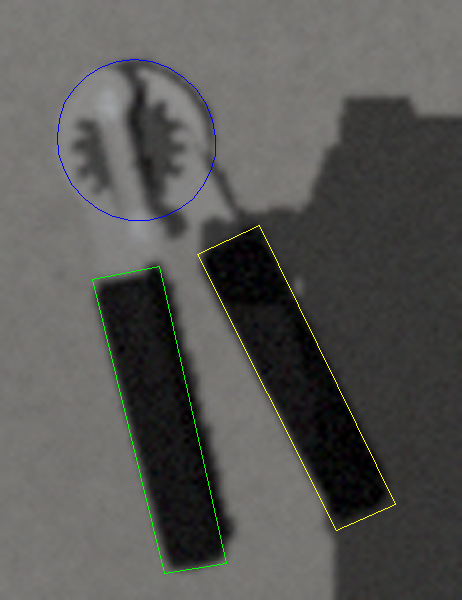

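View pics/o6.png

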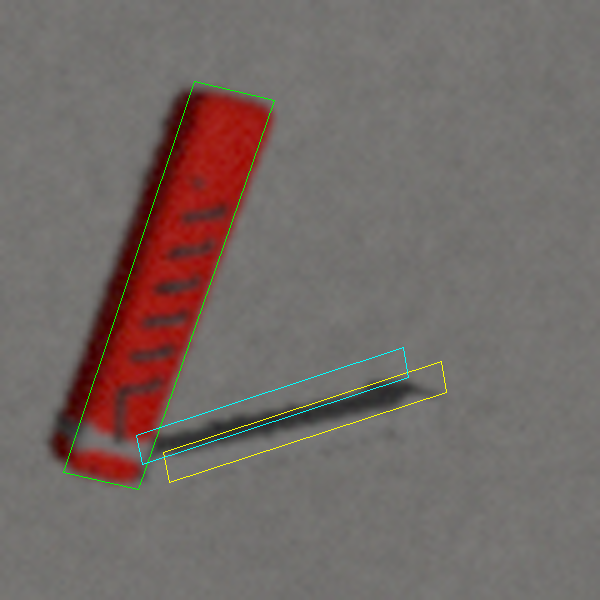

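View pics/o7.png

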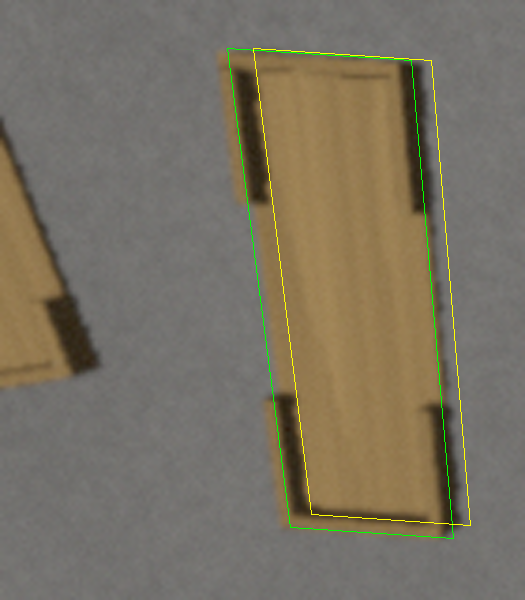

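Run:
```python
from h import *
to([.513,-.082,.15],.324)
```

```text
t 1.53 tcp [ 0.5403 -0.1255  0.3881] psi 0.008 tilt [ 2.0e-04 -1.5e-03 -1.0e+00] gap 0.0851
shift [-27.  -43.3 238.2] turn [ -0.08  -0.03 -18.11]
```

move_arm(series=[[[-4, -6, 36], [0, 0, -3], 85], [[-8, -12, 74], [0, 0, -6], 85], [[-12, -18, 112], [0, 0, -9], 85], [[-16, -25, 150], [0, 0, -12], 85], [[-20, -32, 188], [0, 0, -15], 85], [[-26, -42, 220], [0, 0, -18], 85], [[-27, -43, 238], [0, 0, -18], 85], [[-27, -43, 238], [0, 0, -18], 85]])

```text
clock: 2.2
tcp_pos: [0.509, -0.0864, 0.1469]
orientation: [-0.001, 0.987, 0.158, -0.003]
force: [-0.5, -0.3, 0.2]
finger_gap: 0.0847
```

Run:
```python
from h import *
f=grab('wrist','w2'); to([.513,-.082,.15],.324)
```

```text
t 2.25 tcp [ 0.5103 -0.0869  0.1492] psi 0.3162 tilt [-0.003  -0.0012 -1.    ] gap 0.0853
shift [ 4.1 -3.8 -0.8] turn [-0.07  0.17 -0.45]
```

View pics/w2.png

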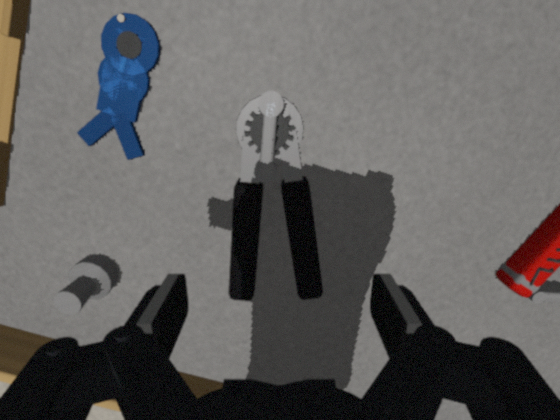

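Run:
```python
from fit import *
f=load('w2')
p=fit(f,opener_pts,[.508,-.076,.2,.25],list(range(8)),[(237,181),(262,181),(256,298),(231,298),(283,182),(307,181),(321,296),(297,298)],.032)
O=opener_pts(p);z=lambda P,h:np.c_[P,np.full(len(P),h)]
cc=p[:2]+np.array([[np.cos(p[2])*.06,np.sin(p[2])*.06]])+.025*np.c_[np.cos(np.linspace(0,6.28,30)),np.sin(np.linspace(0,6.28,30))]
overlay('w2',[(z(O[:4],.032),(0,255,0)),(z(O[4:],.032),(0,255,255)),(z(cc,.03),(255,0,0))],(190,80,350,310),'o8')
a=p[2]+p[3]/2; P=p[:2]+.06*np.array([np.cos(p[2]),np.sin(p[2])])
for L in (.055,.057): print(P-L*np.array([np.cos(a),np.sin(a)]),a)
g=P-.057*np.array([np.cos(a),np.sin(a)]); to([g[0],g[1],.027],a)
```

```text
[ 0.5099 -0.0754  0.2378  0.2129] rms px 2.02
[[-2.3, -2.1], [2.4, 0.2], [0.4, 2.9], [-0.5, 1.1], [-3.1, -1.2], [2.4, -4.0], [1.0, 1.1], [-0.8, 2.1]]
[ 0.51647637 -0.07979743] 0.3443102423332546
[ 0.51459375 -0.08047252] 0.3443102423332546
t 2.25 tcp [ 0.5103 -0.0869  0.1492] psi 0.3162 tilt [-0.003  -0.0012 -1.    ] gap 0.0853
shift [  6.4  -4.6 122.2] turn [-0.07  0.17 -1.61]
```

View pics/o8.png

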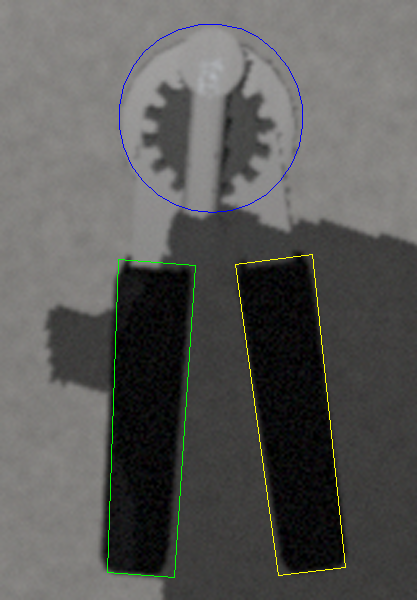

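move_arm(series=[[[6, -4, 20], [0, 0, -1], 85], [[6, -4, 45], [0, 0, -1], 85], [[6, -4, 70], [0, 0, -1], 85], [[6, -4, 90], [0, 0, -1], 85], [[6, -4, 105], [0, 0, -1], 85], [[6, -4, 115], [0, 0, -1], 85], [[6, -4, 120], [0, 0, -1], 85], [[6, -4, 120], [0, 0, -1], 85]])

```text
clock: 2.92
tcp_pos: [0.5163, -0.0812, 0.0306]
orientation: [0.0, 0.986, 0.166, 0.0]
force: [-1.3, 0.7, 0.1]
finger_gap: 0.0847
```

Run:
```python
from h import *
f=grab('wrist','w3'); to([.5146,-.0805,.027],.344)
```

```text
t 2.97 tcp [ 0.5164 -0.0811  0.0311] psi 0.3337 tilt [ 7.e-04  6.e-04 -1.e+00] gap 0.085
shift [-1.5 -1.2  4.1] turn [ 0.03 -0.04 -0.59]
```

View pics/w3.png

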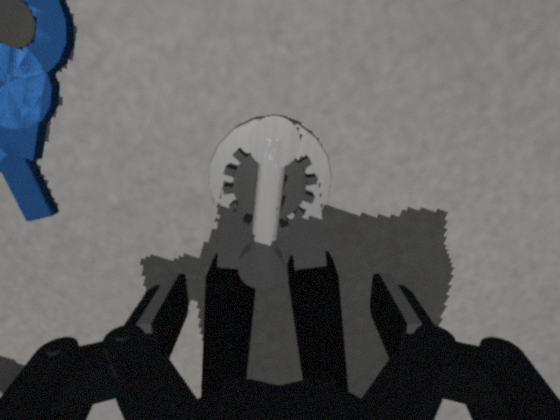

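Both black handles lie between the open fingers, with the head at (270,170). Closing now.

move_arm(series=[[[-1, -1, 2], [0, 0, 0], 75], [[-1, -1, 4], [0, 0, 0], 68], [[-1, -1, 4], [0, 0, 0], 62], [[-1, -1, 4], [0, 0, 0], 57], [[-1, -1, 4], [0, 0, 0], 52], [[-1, -1, 4], [0, 0, 0], 45], [[-1, -1, 4], [0, 0, 0], 40], [[-1, -1, 4], [0, 0, 0], 35]])

```text
clock: 3.63
tcp_pos: [0.5148, -0.0803, 0.0269]
orientation: [0.0, 0.986, 0.166, 0.0]
force: [-2.6, 0.3, 13.9]
finger_gap: 0.0453
```

move_arm(series=[[[0, 0, 0], [0, 0, 0], 35], [[0, 0, 0], [0, 0, 0], 35], [[0, 0, -5], [0, 0, 0], 35], [[0, 0, -10], [0, 0, 0], 35], [[0, 0, -20], [0, 0, 0], 35], [[0, 0, -30], [0, 0, 0], 35], [[0, 0, -45], [0, 0, 0], 35], [[0, 0, -60], [0, 0, 0], 35]])

```text
clock: 4.3
tcp_pos: [0.5145, -0.0802, 0.0876]
orientation: [-0.0, 0.986, 0.166, 0.0]
force: [-0.0, -0.2, -3.0]
finger_gap: 0.046
```

Run:
```python
from h import *
f=grab('wrist','w4'); f=grab('scene','s4'); crop('s4',180,150,340,270,'cs4'); to([.42,.25,.3],0)
```

```text
scale 5.0
t 4.4 tcp [ 0.5158 -0.0804  0.0889] psi 0.3339 tilt [ 0.0033  0.0016 -1.    ] gap 0.0456
shift [  18.5 -343.2 -211.6] turn [ 0.06 -0.2  19.13]
```

View pics/w4.png

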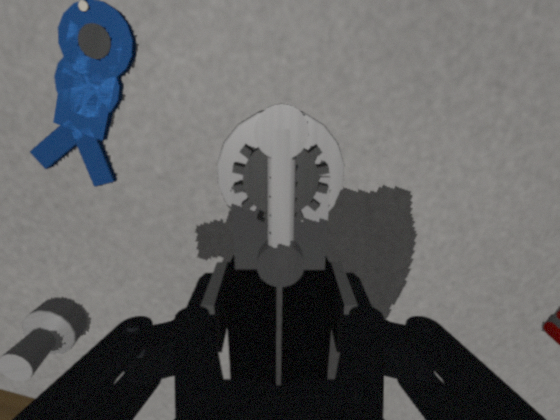

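View pics/cs4.png

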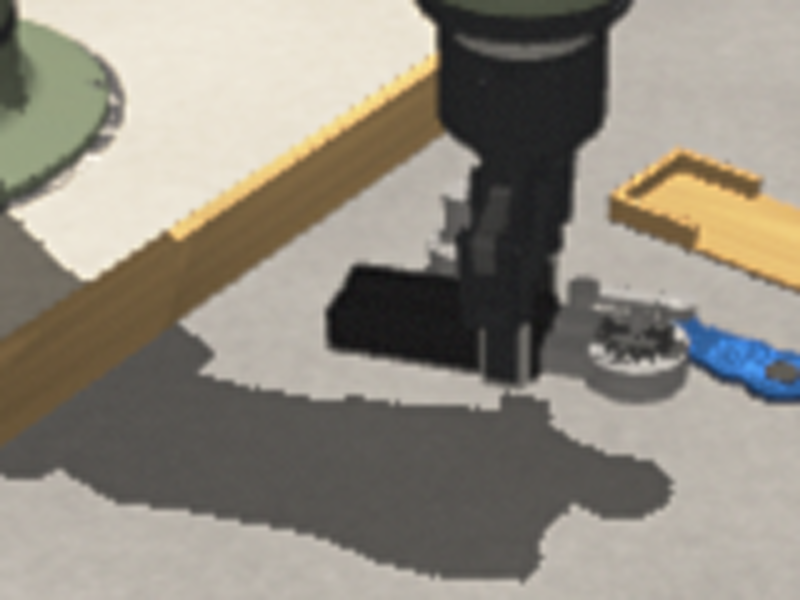

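Folded shut, level and lifted; the seam between the handles is straight at (279,335). I'll stop where the wrist camera sees both trays beside the held opener.

Run:
```python
from h import *
to([.58,.03,.33],0)
```

```text
t 4.4 tcp [ 0.5158 -0.0804  0.0889] psi 0.3339 tilt [ 0.0033  0.0016 -1.    ] gap 0.0456
shift [  97.6  -82.9 -240.9] turn [ 0.06 -0.2  19.13]
```

move_arm(series=[[[6, -5, -30], [0, 0, 2], 35], [[20, -17, -65], [0, 0, 5], 35], [[34, -29, -100], [0, 0, 8], 35], [[48, -41, -135], [0, 0, 11], 35], [[62, -53, -170], [0, 0, 14], 35], [[78, -66, -205], [0, 0, 17], 35], [[90, -76, -230], [0, 0, 19], 35], [[97, -82, -240], [0, 0, 19], 35]])

```text
clock: 5.07
tcp_pos: [0.5807, 0.0312, 0.3302]
orientation: [-0.001, 1.0, 0.001, 0.002]
force: [-0.8, -0.1, -2.5]
finger_gap: 0.0456
```

move_arm(series=[[[0, 0, 0], [0, 0, 0], 35], [[0, 0, 0], [0, 0, 0], 35], [[0, 0, 0], [0, 0, 0], 35], [[0, 0, 0], [0, 0, 0], 35], [[0, 0, 0], [0, 0, 0], 35], [[0, 0, 0], [0, 0, 0], 35], [[0, 0, 0], [0, 0, 0], 35], [[0, 0, 0], [0, 0, 0], 35]])

```text
clock: 5.73
tcp_pos: [0.5793, 0.0289, 0.3261]
orientation: [0.0, 1.0, 0.001, -0.0]
force: [1.1, -0.1, -1.9]
finger_gap: 0.0456
```

Run:
```python
from h import *
f=grab('wrist','w5'); f=grab('side','d5'); to([.58,.03,.33],0); crop('w5',0,60,240,240,'cw5')
```

```text
t 5.83 tcp [0.5793 0.029  0.3262] psi 0.0024 tilt [-0. -0. -1.] gap 0.0456
shift [ 0.7 -1.  -3.8] turn [-0.    0.    0.14]
scale 3.3333333333333335
```

View pics/w5.png

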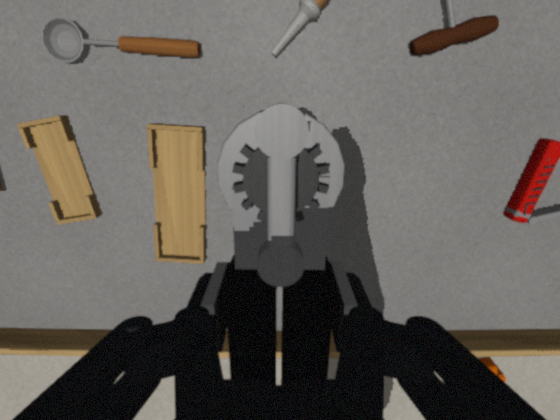

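View pics/cw5.png

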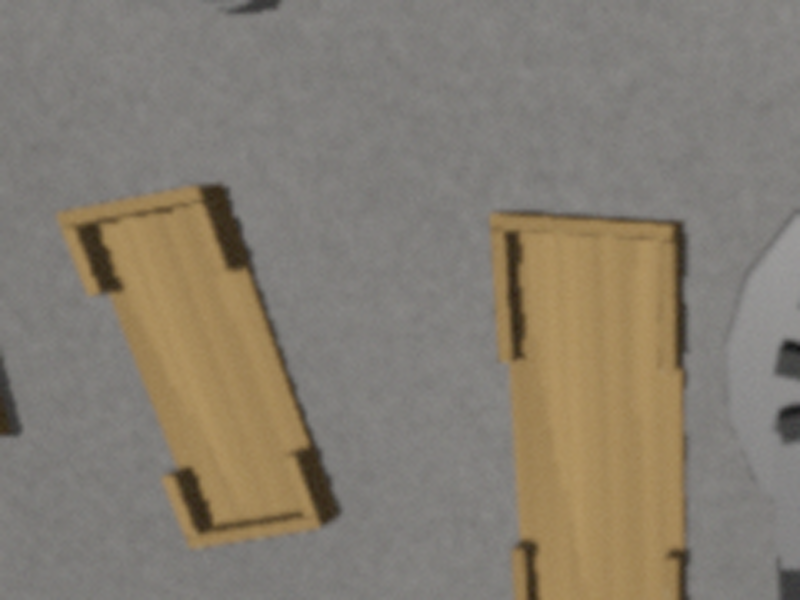

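Run:
```python
from fit import *
crop('w5',140,110,220,275,'cw5b')
```

```text
scale 3.6363636363636362
```

View pics/cw5b.png

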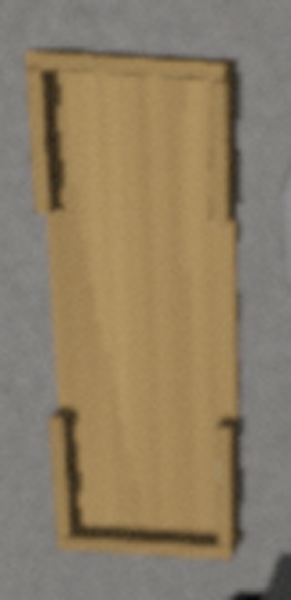

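Run:
```python
from fit import *
f=load('w5'); A=lambda o,s,P:np.array(P)/s+np.array(o)-.5
z=lambda P,h:np.c_[P,np.full(len(P),h)]
l=fit(f,lambda q:tray_pts(q,.196,.071),[.53,.17,-.06],[0,1,2,3],A((140,110),3.636,[(26,54),(228,64),(232,557),(60,548)]),.022)
s=fit(f,lambda q:tray_pts(q,.142,.060),[.56,.33,.2],[0,1,2,3],A((0,60),3.333,[(58,213),(203,185),(320,524),(193,548)]),.022)
L=tray_pts(l,.196,.071);S=tray_pts(s,.142,.06); Li=tray_pts(l,.184,.059);Si=tray_pts(s,.13,.048)
overlay('w5',[(z(P,h),c) for P,h,c in [(L,.022,(0,255,0)),(L,.006,(0,255,255)),(S,.022,(0,255,0)),(S,.006,(0,255,255)),(Li,.01,(255,0,0)),(Si,.01,(255,0,0))]],(0,90,240,270),'o9')
# other views, for check
for n in ('scene0','side0'):
    overlay(n,[(z(P,h),c) for P,h,c in [(L,.022,(0,255,0)),(S,.022,(0,255,0)),(L,.006,(0,255,255)),(S,.006,(0,255,255))]],(270,150,430,250) if n=='scene0' else (170,210,310,320),'o9'+n)
```

```text
[ 0.5319  0.167  -0.0619] rms px 0.64
[[-0.1, -1.0], [0.1, -0.3], [0.6, 1.1], [-0.5, 0.7]]
[0.5684 0.3244 0.1591] rms px 0.72
[[-0.1, -0.7], [-0.3, -0.3], [1.2, 1.4], [-0.4, 0.3]]
```

View pics/o9.png

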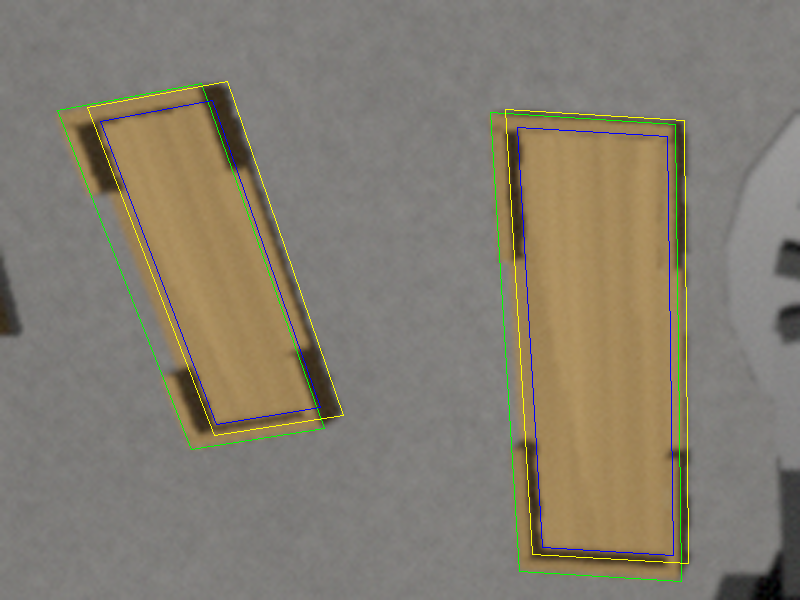

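View pics/o9scene0.png

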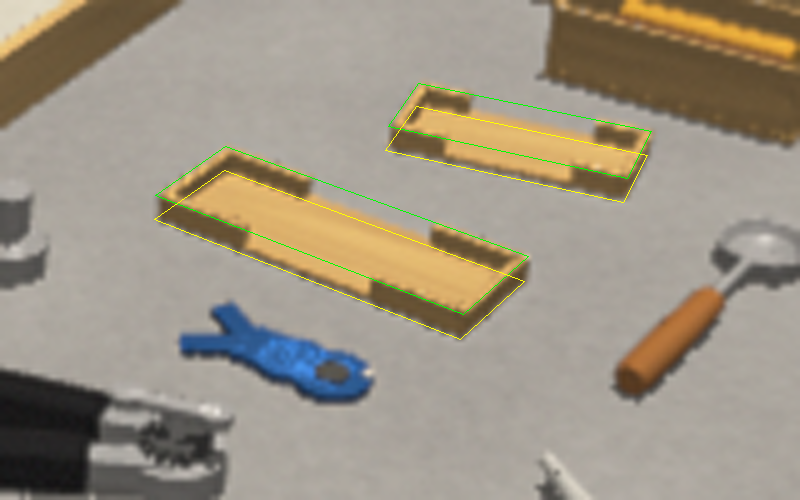

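View pics/o9side0.png

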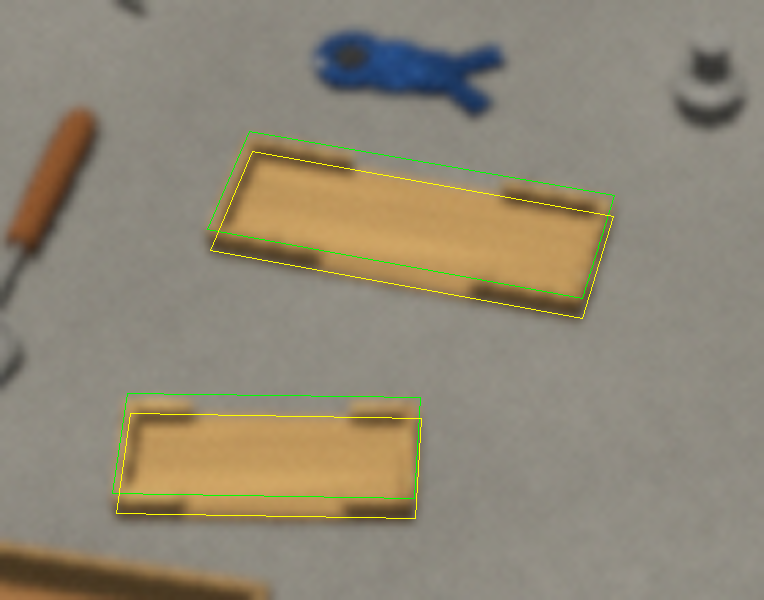

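Run:
```python
from h import *
to([.5335,.1675,.08],-.062)
```

```text
t 5.83 tcp [0.5793 0.029  0.3262] psi 0.0024 tilt [-0. -0. -1.] gap 0.0456
shift [ -45.5 -138.6  246.2] turn [0.   0.   3.69]
```

move_arm(series=[[[-10, -30, 5], [0, 0, 1], 35], [[-20, -64, 20], [0, 0, 2], 35], [[-30, -96, 45], [0, 0, 3], 35], [[-40, -122, 75], [0, 0, 4], 35], [[-45, -138, 110], [0, 0, 4], 35], [[-45, -138, 145], [0, 0, 4], 35], [[-45, -138, 180], [0, 0, 4], 35], [[-45, -138, 200], [0, 0, 4], 35]])

```text
clock: 6.5
tcp_pos: [0.5326, 0.1669, 0.123]
orientation: [0.0, 0.999, -0.033, -0.001]
force: [-0.4, -0.2, -2.4]
finger_gap: 0.0455
```

move_arm(series=[[[0, 0, 15], [0, 0, 0], 35], [[0, 0, 30], [0, 0, 0], 35], [[0, 0, 40], [0, 0, 0], 35], [[0, 0, 45], [0, 0, 0], 35], [[0, 0, 45], [0, 0, 0], 35], [[0, 0, 45], [0, 0, 0], 35], [[0, 0, 45], [0, 0, 0], 35], [[0, 0, 45], [0, 0, 0], 35]])

```text
clock: 7.17
tcp_pos: [0.5344, 0.1671, 0.0822]
orientation: [-0.0, 0.999, -0.034, 0.001]
force: [0.1, -1.1, -3.0]
finger_gap: 0.0452
```

Run:
```python
from h import *
f=grab('wrist','w6'); f=grab('side','d6'); f=grab('scene','s6'); to([.5335,.1675,.031],-.062); crop('d6',170,180,310,285,'cd6'); crop('s6',260,130,420,250,'cs6')
```

```text
t 7.32 tcp [0.5342 0.1671 0.0818] psi -0.0674 tilt [ 7.e-04 -3.e-04 -1.e+00] gap 0.0453
shift [-0.8 -0.4 50.8] turn [-0.02 -0.04 -0.31]
scale 5.714285714285714
scale 5.0
```

View pics/w6.png

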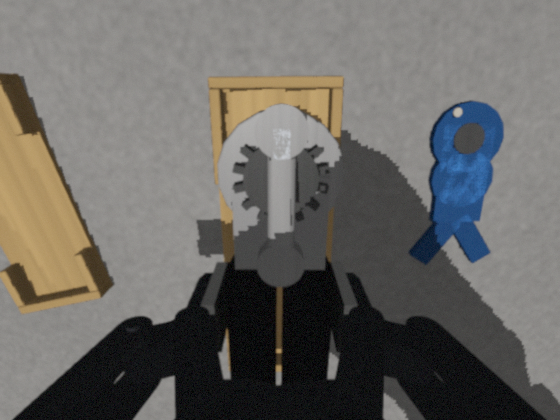

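View pics/cd6.png

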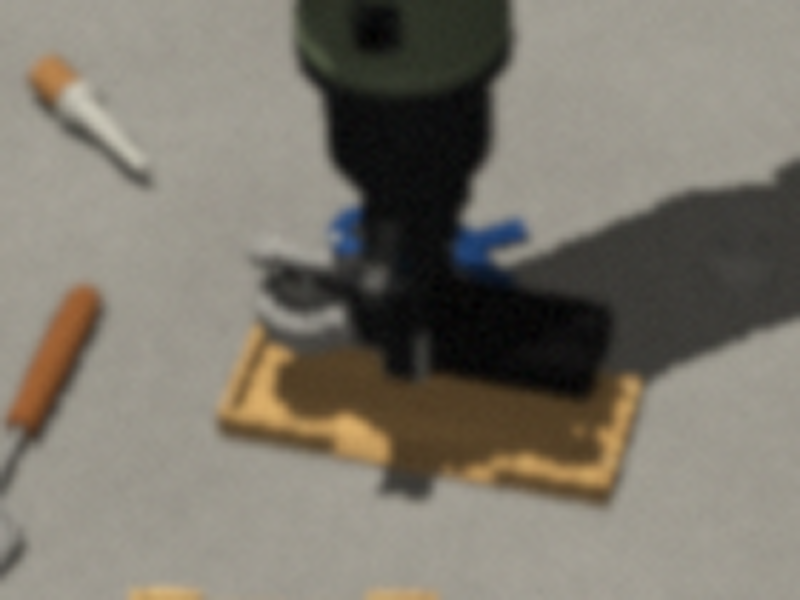

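View pics/cs6.png

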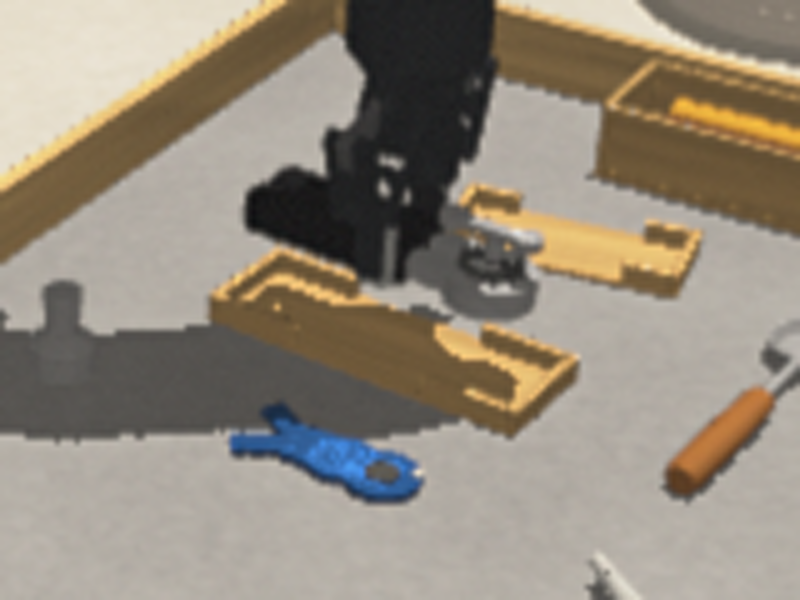

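```bash
cat >> fit.py <<'E'
def opener_in_hand(cx,under=.021,z=None):
    s=bot.sense(); Rt=quat(s['orientation']).as_matrix(); t=s['tcp_pos']
    T=lambda P:np.array(P)/1e3@Rt.T+t   # tool mm
    u=under*1e3; x=cx*1e3
    polys=[]
    for h in (0,26): polys.append(([[x-85,-23.5,u-h],[x+20,-23.5,u-h],[x+20,23.5,u-h],[x-85,23.5,u-h]],(0,255,0)))
    a=np.linspace(0,6.2,30)
    for h in (0,12): polys.append((np.c_[x+60+25*np.cos(a),25*np.sin(a),np.full(30,u-h)],(0,255,255)))
    polys.append(([[x+27,0,u-45],[x+87,0,u-45]],(0,0,255)))
    return [(T(P),c) for P,c in polys]
E
python3 - <<'E'
from fit import *
P=opener_in_hand(-.0015)
overlay('d6',P,(190,190,290,265),'od6'); overlay('s6',P,(290,150,390,225),'os6'); overlay('w6',P,(160,60,400,260),'ow6')
E
```

```text
(no output)
```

View pics/od6.png

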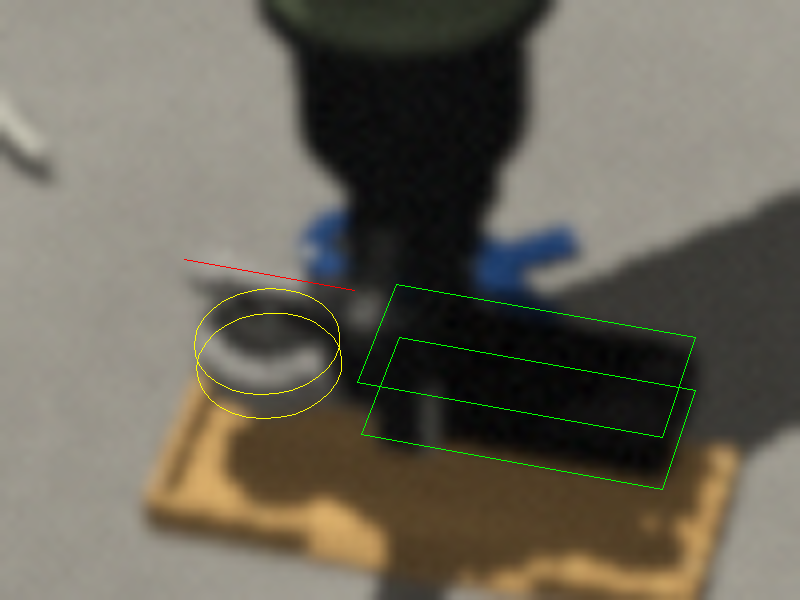

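View pics/os6.png

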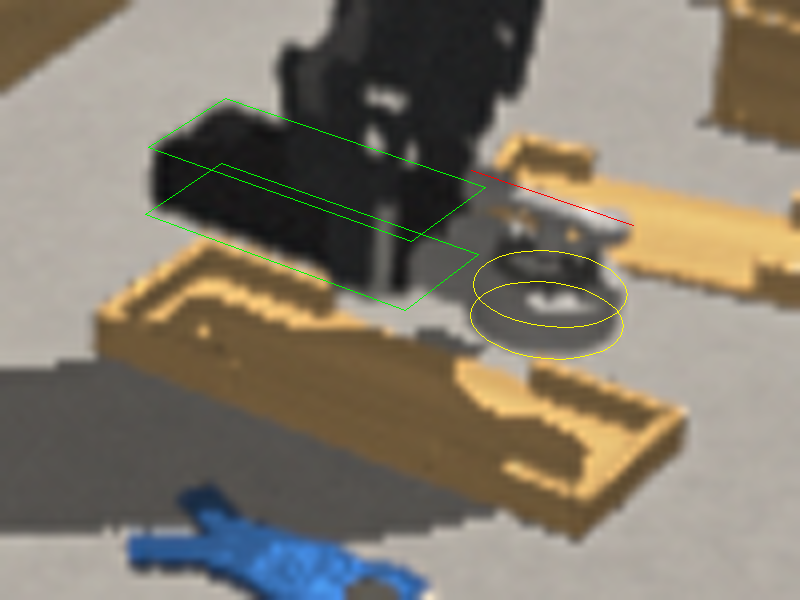

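View pics/ow6.png

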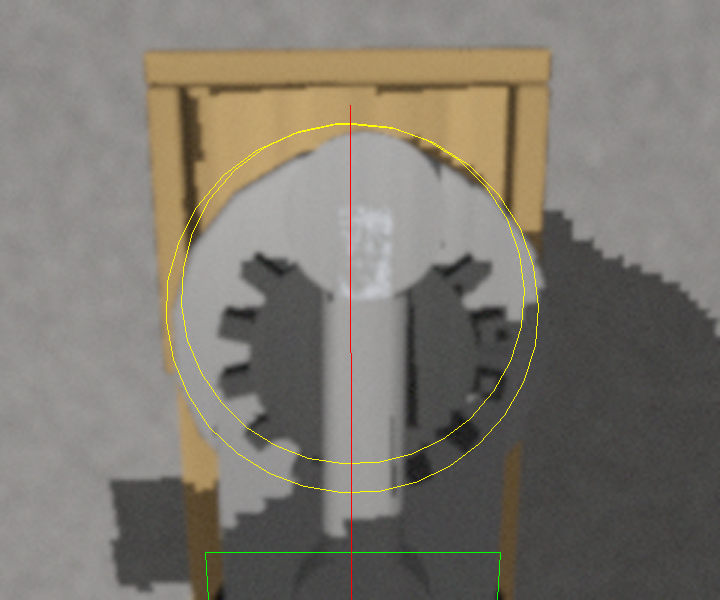

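move_arm(series=[[[0, 0, 10], [0, 0, 0], 35], [[0, 0, 20], [0, 0, 0], 35], [[0, 0, 30], [0, 0, 0], 35], [[0, 0, 38], [0, 0, 0], 35], [[0, 0, 42], [0, 0, 0], 35], [[0, 0, 45], [0, 0, 0], 35], [[0, 0, 47], [0, 0, 0], 35], [[0, 0, 48], [0, 0, 0], 35]])

```text
clock: 7.98
tcp_pos: [0.534, 0.167, 0.0331]
orientation: [0.0, 0.999, -0.034, -0.0]
force: [0.4, 0.6, -2.7]
finger_gap: 0.0453
```

move_arm(series=[[[0, 0, 0], [0, 0, 0], 35], [[0, 0, 0.5], [0, 0, 0], 35], [[0, 0, 1], [0, 0, 0], 35], [[0, 0, 1.5], [0, 0, 0], 35], [[0, 0, 1.5], [0, 0, 0], 35], [[0, 0, 1.5], [0, 0, 0], 35], [[0, 0, 1.5], [0, 0, 0], 35], [[0, 0, 1.5], [0, 0, 0], 35]])

```text
clock: 8.65
tcp_pos: [0.534, 0.167, 0.0319]
orientation: [-0.0, 0.999, -0.034, 0.0]
force: [-0.1, -0.8, -1.8]
finger_gap: 0.0457
```

Run:
```python
from h import *
f=grab('scene','s7'); to([.5335,.1675,.031],-.062);  crop('s7',290,150,390,225,'cs7')
```

```text
t 8.7 tcp [0.534  0.167  0.0318] psi -0.0674 tilt [-0. -0. -1.] gap 0.0453
shift [-0.5 -0.5  0.8] turn [-0.    0.   -0.31]
scale 8.0
```

View pics/cs7.png

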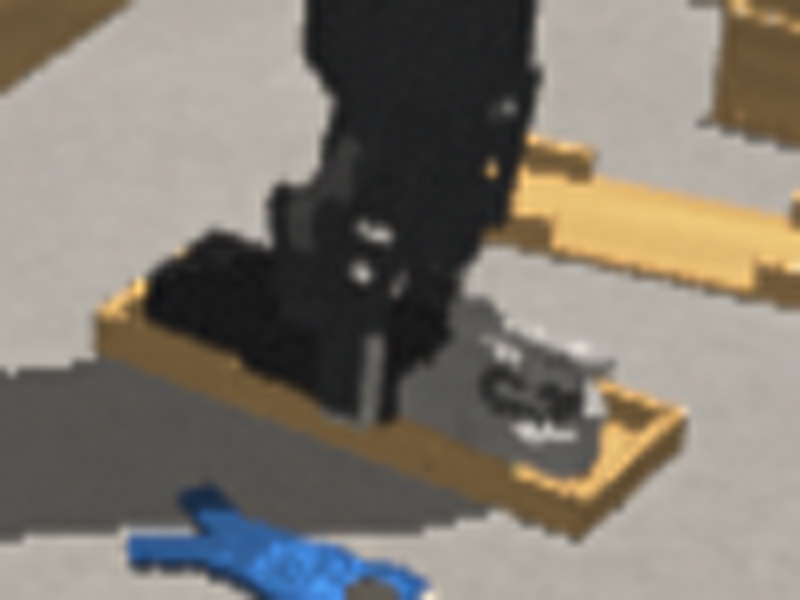

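move_arm(series=[[[0, 0, 0.5], [0, 0, 0], 35], [[0, 0, 0.5], [0, 0, 0], 35], [[0, 0, 1], [0, 0, 0], 35], [[0, 0, 1], [0, 0, 0], 35], [[0, 0, 1.5], [0, 0, 0], 35], [[0, 0, 1.5], [0, 0, 0], 35], [[0, 0, 1.5], [0, 0, 0], 35], [[0, 0, 1.5], [0, 0, 0], 35]])

```text
clock: 9.37
tcp_pos: [0.534, 0.167, 0.0309]
orientation: [0.0, 0.999, -0.034, 0.0]
force: [-5.0, -1.4, 15.0]
finger_gap: 0.0455
```

move_arm(series=[[[0, 0, -0.5], [0, 0, 0], 47], [[0, 0, -0.5], [0, 0, 0], 49], [[0, 0, -0.5], [0, 0, 0], 52], [[0, 0, -0.5], [0, 0, 0], 56], [[0, 0, -0.5], [0, 0, 0], 60], [[0, 0, -0.5], [0, 0, 0], 65], [[0, 0, -0.5], [0, 0, 0], 70], [[0, 0, -2], [0, 0, 0], 70]])

```text
clock: 10.03
tcp_pos: [0.5339, 0.167, 0.0321]
orientation: [0.0, 0.999, -0.034, -0.0]
force: [0.4, -0.3, 0.0]
finger_gap: 0.0704
```

move_arm(series=[[[0, 0, -10], [0, 0, 0], 70], [[0, 0, -25], [0, 0, 0], 70], [[0, 0, -50], [0, 0, 0], 70], [[0, 0, -85], [0, 0, 0], 70], [[0, 0, -120], [0, 0, 0], 70], [[0, 0, -155], [0, 0, 0], 70], [[0, 0, -170], [0, 0, 0], 70], [[0, 0, -170], [0, 0, 0], 70]])

```text
clock: 10.7
tcp_pos: [0.5354, 0.1675, 0.2069]
orientation: [-0.001, 0.999, -0.034, 0.003]
force: [-0.2, 0.4, -0.4]
finger_gap: 0.07
```

Run:
```python
from h import *
f=grab('wrist','w8'); to([.58,-.2,.3],-.2); crop('w8',160,40,400,320,'cw8')
```

```text
t 10.75 tcp [0.5347 0.1671 0.2047] psi -0.0676 tilt [ 0.0035 -0.0013 -1.    ] gap 0.0699
shift [ 70.3 363.1 -95.5] turn [-0.09 -0.2   7.59]
scale 2.142857142857143
```

View pics/cw8.png

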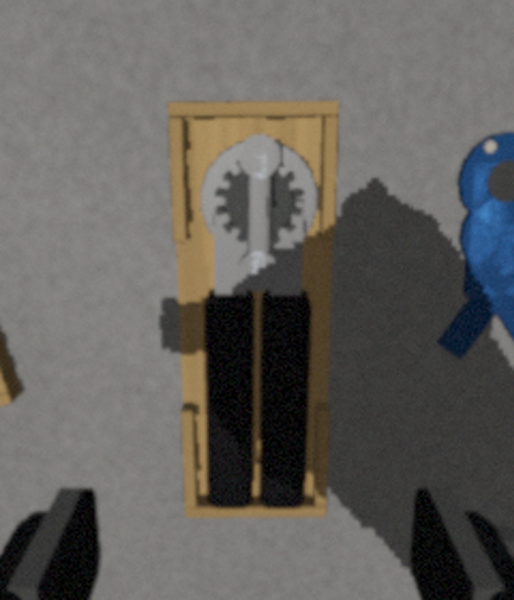

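Run:
```python
from fit import *
f=load('w8'); A=lambda P:np.array(P)/2.143+np.array((160,40))-.5
l=np.array([.532,.167]);h=np.array([np.cos(-.062),np.sin(-.062)]);n=np.array([-h[1],h[0]])
for nm,px,z in [('head far',(262,137),.022),('head far lowz',(262,137),.014),('handle end',(230,505),.036),('handle end R',(283,505),.036),('handle front',(230,293),.036),('tray far outer top',(254,102),.022),('tray near outer top',(256,516),.022),('Lhandle left',(208,400),.036),('Rhandle right',(308,400),.036)]:
    q=ray(f,A([px]),z)[0][:2]-l; print(nm,np.round([q@h*1e3,q@n*1e3],1))
```

```text
head far [83.5 -2.7]
head far lowz [83.4 -2.8]
handle end [-82.4  12.9]
handle end R [-82.5 -12.2]
handle front [20.2 11.2]
tray far outer top [97.3  0.5]
tray near outer top [-96.9   0.7]
Lhandle left [-28.8  21.9]
Rhandle right [-29. -23.]
```

move_arm(series=[[[3, 39, -2], [0, 0, 1], 70], [[6, 79, -4], [0, 0, 1.5], 60], [[9, 119, -6], [0, 0, 2], 50], [[12, 159, -8], [0, 0, 2.5], 40], [[15, 199, -10], [0, 0, 3], 30], [[18, 239, -12], [0, 0, 3.5], 20], [[21, 279, -14], [0, 0, 4], 10], [[25, 319, -16], [0, 0, 5], 0]])

```text
clock: 11.42
tcp_pos: [0.5365, -0.1549, 0.2178]
orientation: [-0.0, 0.997, -0.077, -0.001]
force: [1.1, 0.6, 1.1]
finger_gap: 0.0004
```

Run:
```python
from h import *
to([.535,-.33,.22],-.2)
```

```text
t 11.42 tcp [ 0.5365 -0.1549  0.2178] psi -0.1547 tilt [-1.4e-03 -1.0e-04 -1.0e+00] gap 0.0004
shift [ 25.5 173.3  -2.3] turn [-0.    0.08  2.6 ]
```

move_arm(series=[[[5, 38, 0], [0, 0, 1], 0], [[11, 76, 0], [0, 0, 2], 0], [[17, 114, 0], [0, 0, 2.6], 0], [[22, 148, 0], [0, 0, 2.6], 0], [[25, 168, 0], [0, 0, 2.6], 0], [[25, 173, 0], [0, 0, 2.6], 0], [[25, 173, 0], [0, 0, 2.6], 0], [[25, 173, 0], [0, 0, 2.6], 0]])

```text
clock: 12.08
tcp_pos: [0.5354, -0.3267, 0.2176]
orientation: [-0.001, 0.995, -0.1, -0.001]
force: [-0.3, 0.4, 0.6]
finger_gap: 0.0
```

Run:
```python
from h import *
f=grab('wrist','w9'); to([.535,-.33,.22],-.2); crop('w9',200,70,440,250,'cw9')
```

```text
t 12.13 tcp [ 0.5357 -0.3262  0.2179] psi -0.1985 tilt [-7.e-04 -1.e-03 -1.e+00] gap 0.0002
shift [ 0.1  3.9 -2.1] turn [-0.05  0.04  0.08]
scale 3.3333333333333335
```

View pics/w9.png

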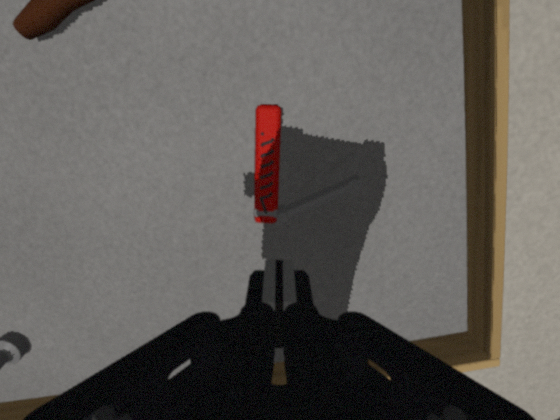

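View pics/cw9.png

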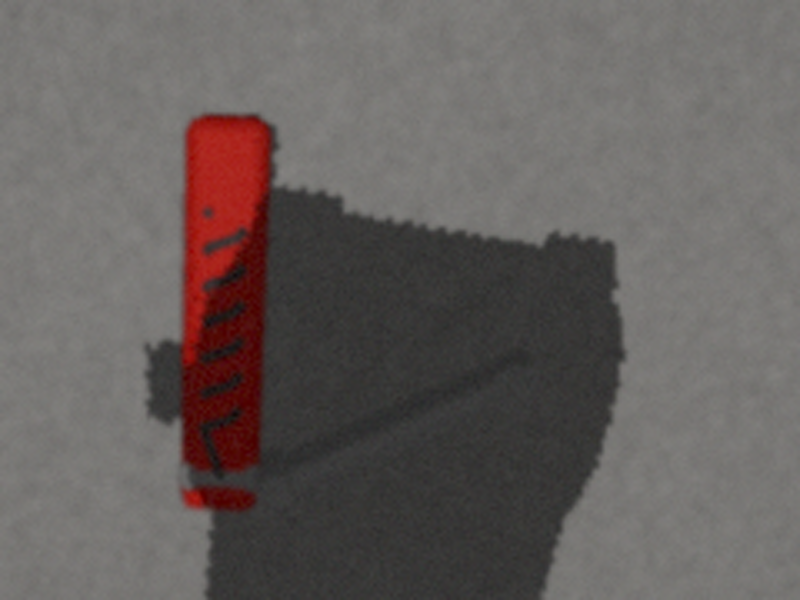

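Run:
```python
from fit import *
f=load('w9'); A=lambda P:np.array(P)/3.3333+np.array((200,70))-.5
z=lambda P,h:np.c_[P,np.full(len(P),h)]
k=fit(f,cork_pts,[.55,-.32,-.25,1.],[0,1,2,3,5],A([(187,117),(268,117),(256,505),(183,505),(525,352)]),[.032]*4+[.02])
C=cork_pts(k)
overlay('w9',[(z(C[:4],.032),(0,255,0)),(z(C[4:],.030),(0,255,255)),(z(C[4:],.008),(255,255,0))],(200,70,440,250),'ow9')
overlay('scene0',[(z(C[:4],.032),(0,255,0)),(z(C[4:],.030),(0,255,255)),(z(C[:4],.006),(255,255,0))],(180,270,280,345),'os9')
print(C.round(4))
```

```text
[ 0.5566 -0.3252 -0.2389  1.0867] rms px 1.75
[[-1.2, -1.4], [1.3, -0.3], [0.0, 3.6], [-1.8, 2.7], [1.4, -0.4]]
[[ 0.6172 -0.3215]
 [ 0.6115 -0.3448]
 [ 0.4988 -0.3173]
 [ 0.5045 -0.294 ]
 [ 0.5098 -0.3248]
 [ 0.5304 -0.4073]
 [ 0.5207 -0.4097]
 [ 0.5001 -0.3272]]
```

View pics/ow9.png

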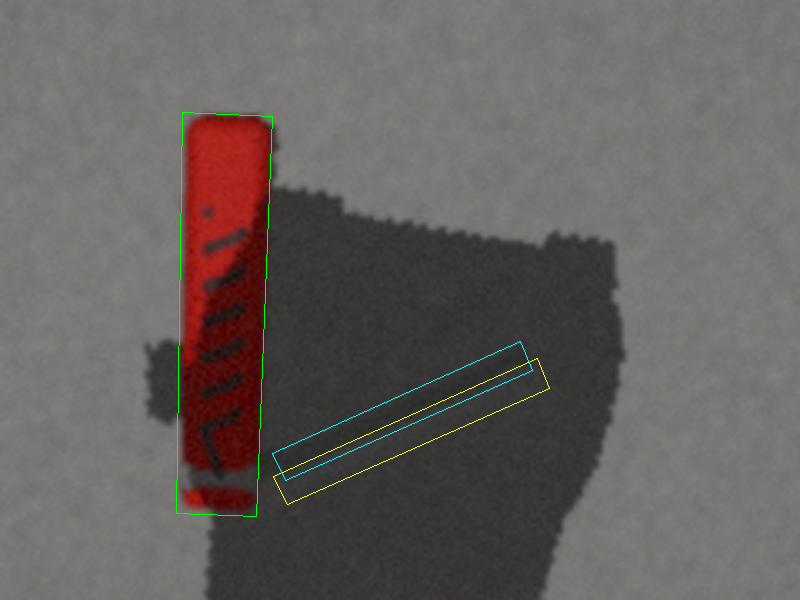

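View pics/os9.png

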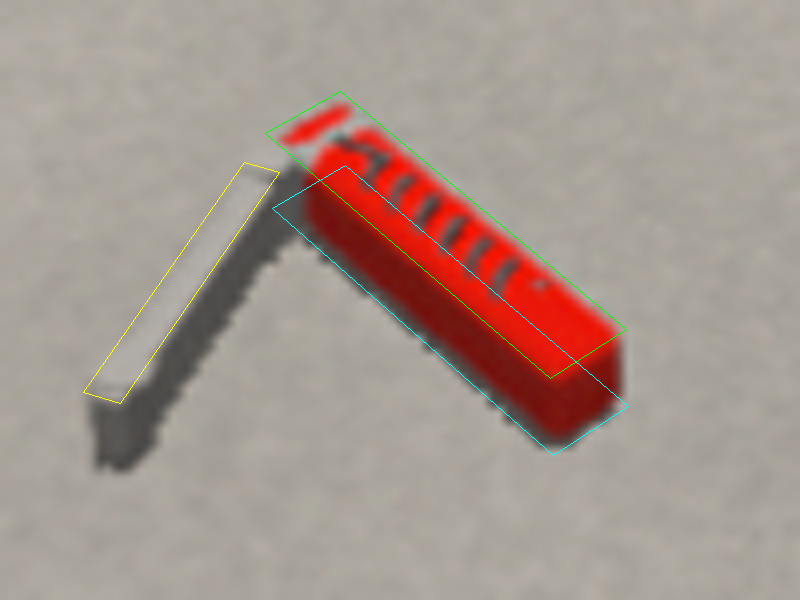

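The fit agrees with the scene image, with lever angle about 1.07 rad and corkscrew heading about −0.235 rad. Next I'll descend with shut fingers on the lever's outer side and sweep it shut.

Run:
```python
from h import *
to([.4858,-.3977,.032],-.235); print(bot.sense()['qpos'].round(2))
```

```text
t 12.13 tcp [ 0.5357 -0.3262  0.2179] psi -0.1985 tilt [-7.e-04 -1.e-03 -1.e+00] gap 0.0002
shift [-34.7  80.2 185.8] turn [-0.05  0.04  2.09]
[ 0.57  0.57 -0.17  1.62  0.11  0.96 -1.41]
```

move_arm(series=[[[-12, 30, 10], [0, 0, 1], 0], [[-25, 60, 25], [0, 0, 2], 0], [[-34, 80, 55], [0, 0, 2], 0], [[-34, 80, 90], [0, 0, 2], 0], [[-34, 80, 125], [0, 0, 2], 0], [[-34, 80, 155], [0, 0, 2], 0], [[-34, 80, 165], [0, 0, 2], 0], [[-34, 80, 165], [0, 0, 2], 0]])

```text
clock: 12.8
tcp_pos: [0.4859, -0.3973, 0.0513]
orientation: [-0.001, 0.993, -0.116, -0.002]
force: [-0.0, 0.3, 0.8]
finger_gap: -0.0001
```

Run:
```python
from h import *
f=grab('wrist','w10'); f=grab('scene','s10'); to([.4858,-.3977,.032],-.235); crop('s10',130,220,290,340,'cs10')
```

```text
t 12.9 tcp [ 0.4872 -0.399   0.0546] psi -0.2339 tilt [ 1.e-03  2.e-04 -1.e+00] gap 0.0003
shift [-1.7 -1.  22.6] turn [ 0.01 -0.06  0.06]
scale 5.0
```

View pics/cs10.png

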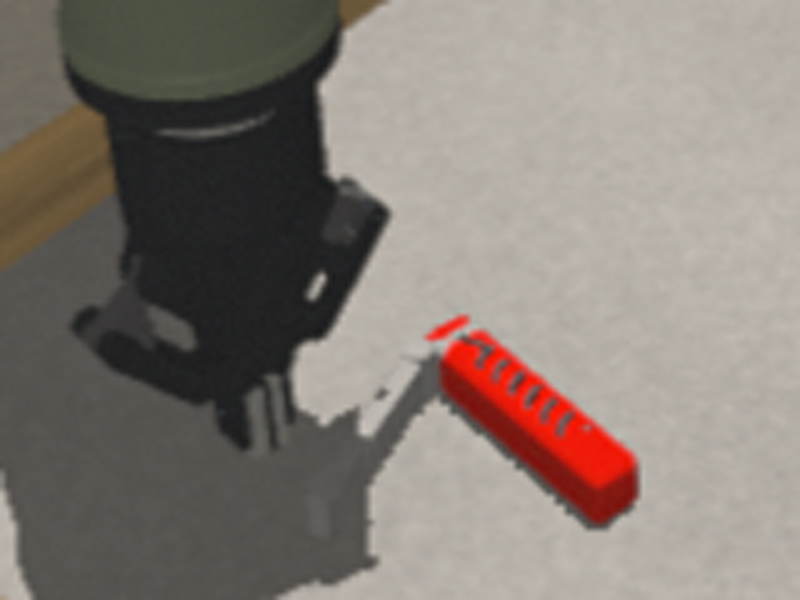

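View pics/w10.png

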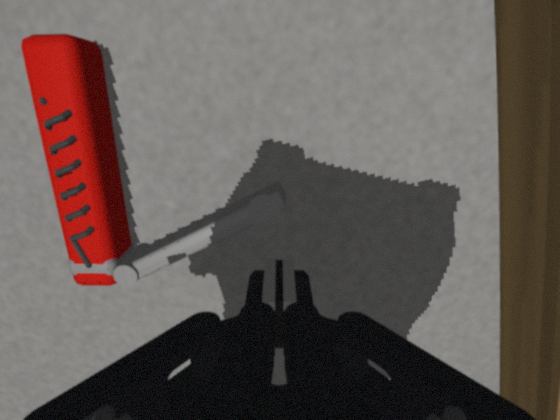

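move_arm(series=[[[-3, -6, 6], [0, 0, 0], 0], [[-4, -12, 12], [0, 0, 0], 0], [[-4, -12, 18], [0, 0, 0], 0], [[-4, -12, 22], [0, 0, 0], 0], [[-4, -12, 22], [0, 0, 0], 0], [[0, -12, 22], [0, 0, 0], 0], [[4, -12, 22], [0, 0, 0], 0], [[8, -12, 22], [0, 0, 0], 0]])

```text
clock: 13.57
tcp_pos: [0.4976, -0.39, 0.0316]
orientation: [0.0, 0.993, -0.117, 0.0]
force: [0.4, -0.5, 0.2]
finger_gap: 0.0
```

move_arm(series=[[[6, -1, 0], [0, 0, 0], 0], [[12, -2.5, 0], [0, 0, 0], 0], [[18, -5, 0], [0, 0, 0], 0], [[24, -8, 0], [0, 0, 0], 0], [[29, -11, 0], [0, 0, 0], 0], [[34, -15, 0], [0, 0, 0], 0], [[34, -15, 0], [0, 0, 0], 0], [[34, -15, 0], [0, 0, 0], 0]])

```text
clock: 14.23
tcp_pos: [0.5338, -0.3825, 0.0312]
orientation: [-0.0, 0.993, -0.117, 0.0]
force: [-0.3, -0.7, -0.5]
finger_gap: 0.0003
```

Run:
```python
from h import *
f=grab('wrist','w11'); f=grab('scene','s11'); to([.4858,-.3977,.032],-.235); crop('s11',130,220,290,340,'cs11')
```

```text
t 14.33 tcp [ 0.5332 -0.383   0.0313] psi -0.235 tilt [-3.e-04  1.e-04 -1.e+00] gap 0.0002
shift [-42.6  25.3  -0.7] turn [ 0.01  0.02 -0.  ]
scale 5.0
```

View pics/cs11.png

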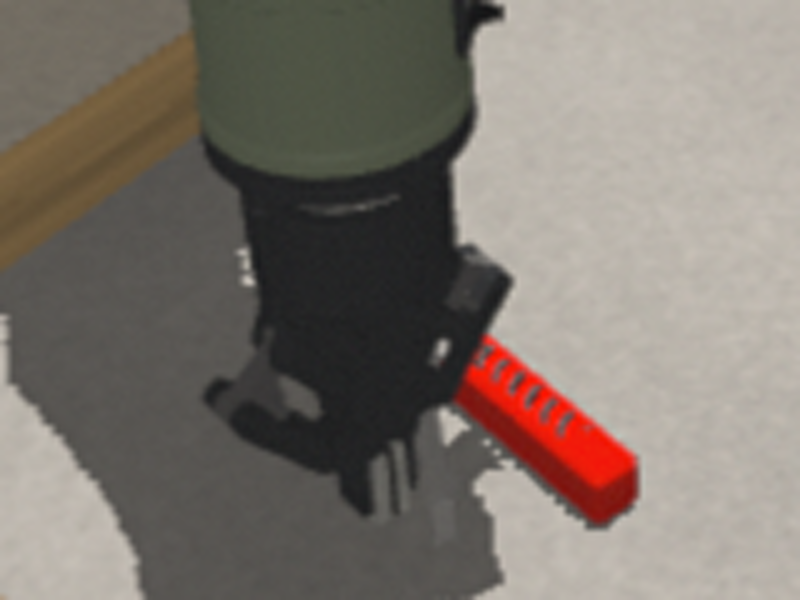

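View pics/w11.png

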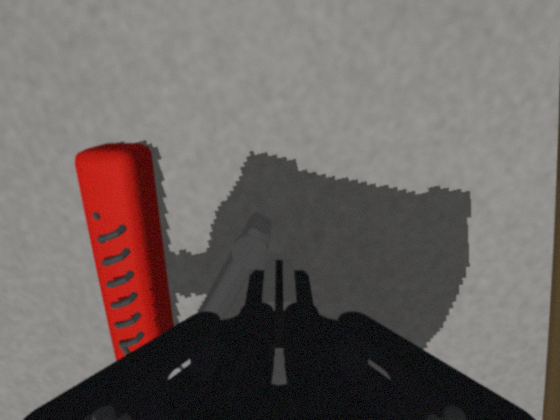

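move_arm(series=[[[4, -4, 0], [0, 0, 0], 0], [[8, -8, 0], [0, 0, 0], 0], [[11, -12, 0], [0, 0, 0], 0], [[14, -16, 0], [0, 0, 0], 0], [[16, -19, 0], [0, 0, 0], 0], [[17.5, -22, 0], [0, 0, 0], 0], [[17.5, -22, 0], [0, 0, 0], 0], [[17.5, -22, 0], [0, 0, 0], 0]])

```text
clock: 15.0
tcp_pos: [0.5557, -0.3654, 0.0313]
orientation: [-0.0, 0.993, -0.117, -0.0]
force: [-0.7, -0.6, -0.0]
finger_gap: -0.0003
```

Run:
```python
from h import *
f=grab('wrist','w12'); to([.4858,-.3977,.032],-.235); print(bot.sense()['force'])
```

```text
t 15.05 tcp [ 0.5555 -0.3657  0.0313] psi -0.2349 tilt [-1.e-04  1.e-04 -1.e+00] gap -0.0002
shift [-60.3  47.4  -0.7] turn [0.01 0.01 0.01]
[ 0.05573816 -0.01730346 -0.35879658]
```

View pics/w12.png

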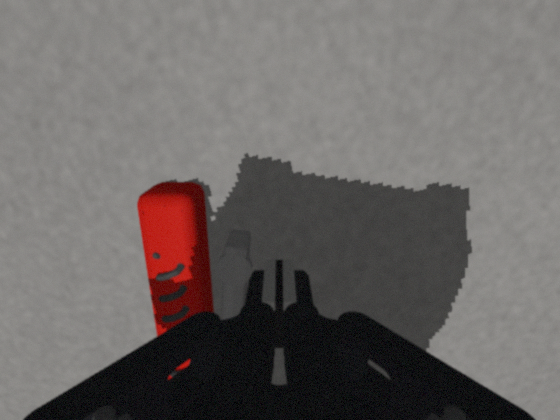

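move_arm(series=[[[0, 6, 0], [0, 0, 0], 0], [[0, 12, -8], [0, 0, 0], 0], [[-5, 12, -40], [0, 0, 0], 20], [[-10, 5, -75], [0, 0, 0], 40], [[-10, -10, -110], [0, 0, 0], 60], [[-10, -30, -135], [0, 0, 0], 85], [[-10, -38, -140], [0, 0, 0], 85], [[-10, -38, -140], [0, 0, 0], 85]])

```text
clock: 15.72
tcp_pos: [0.5561, -0.3254, 0.1741]
orientation: [0.0, 0.993, -0.116, 0.002]
force: [1.0, -0.1, 0.2]
finger_gap: 0.0724
```

move_arm(series=[[[0, 0, 0], [0, 0, 0], 85], [[0, 0, 0], [0, 0, 0], 85], [[0, 0, 0], [0, 0, 0], 85], [[0, 0, 0], [0, 0, 0], 85], [[0, 0, 0], [0, 0, 0], 85], [[0, 0, 0], [0, 0, 0], 85], [[0, 0, 0], [0, 0, 0], 85], [[0, 0, 0], [0, 0, 0], 85]])

```text
clock: 16.38
tcp_pos: [0.5547, -0.3264, 0.1712]
orientation: [-0.0, 0.993, -0.117, -0.0]
force: [0.4, 0.1, 0.4]
finger_gap: 0.085
```

Run:
```python
from h import *
f=grab('wrist','w13'); to([.5566,-.3252,.03],-.235); crop('w13',220,100,360,300,'cw13')
```

```text
t 16.43 tcp [ 0.5547 -0.3263  0.1712] psi -0.2349 tilt [-1.e-04 -0.e+00 -1.e+00] gap 0.0852
shift [  1.6  -1.5 141.2] turn [-0.    0.01  0.01]
scale 3.0
```

View pics/cw13.png

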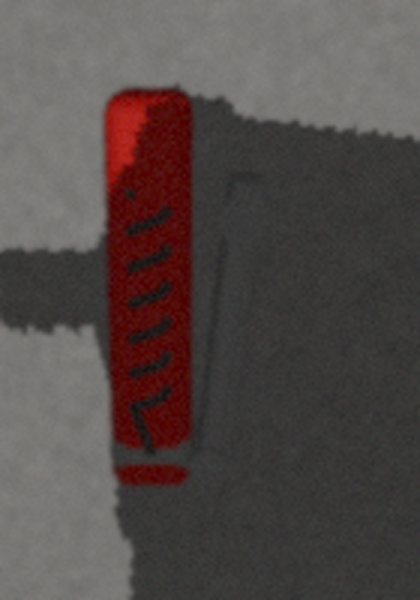

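Run:
```python
from fit import *
f=load('w13'); A=lambda P:np.array(P)/3+np.array((220,100))-.5
z=lambda P,h:np.c_[P,np.full(len(P),h)]
k=fit(f,cork_pts,[.55,-.32,-.25,.2],[0,1,2,3,5],A([(107,89),(190,89),(187,485),(117,484),(229,176)]),[.032]*4+[.03])
C=cork_pts(k)
overlay('w13',[(z(C[:4],.032),(0,255,0)),(z(C[4:],.030),(0,255,255))],(220,100,360,300),'ow13')
a=k[2]
# grasp y: symmetric about mid when folded = cork_center
to([k[0],k[1],.027],a)
```

```text
[ 0.558  -0.3261 -0.239   0.0859] rms px 1.18
[[-1.4, -0.4], [1.8, -0.3], [1.5, 0.8], [-2.1, 1.1], [0.0, -0.4]]
t 16.43 tcp [ 0.5547 -0.3263  0.1712] psi -0.2349 tilt [-1.e-04 -0.e+00 -1.e+00] gap 0.0852
shift [  3.2  -1.  144.2] turn [-0.    0.01  0.23]
```

View pics/ow13.png

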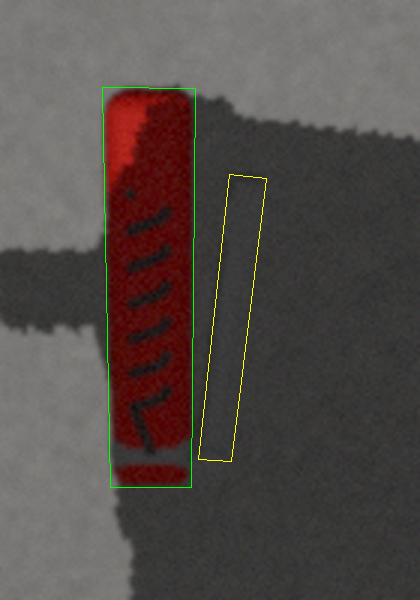

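move_arm(series=[[[3, 1, 30], [0, 0, 0], 85], [[3, 1, 65], [0, 0, 0], 85], [[3, 1, 100], [0, 0, 0], 85], [[3, 1, 125], [0, 0, 0], 80], [[3, 1, 136], [0, 0, 0], 70], [[3, 1, 140], [0, 0, 0], 64], [[3, 1, 142], [0, 0, 0], 58], [[3, 1, 142], [0, 0, 0], 52]])

```text
clock: 17.1
tcp_pos: [0.5581, -0.3283, 0.0305]
orientation: [0.0, 0.993, -0.117, 0.001]
force: [-0.3, -1.6, 0.0]
finger_gap: 0.0521
```

move_arm(series=[[[0, 0, 0], [0, 0, 0], 47], [[0, 0, 0], [0, 0, 0], 43], [[0, 0, 0], [0, 0, 0], 40], [[0, 0, 0], [0, 0, 0], 36], [[0, 0, 0], [0, 0, 0], 30], [[0, 0, 0], [0, 0, 0], 25], [[0, 0, 0], [0, 0, 0], 25], [[0, 0, 0], [0, 0, 0], 25]])

```text
clock: 17.77
tcp_pos: [0.5581, -0.3276, 0.0304]
orientation: [-0.0, 0.993, -0.117, 0.001]
force: [-2.0, 4.7, 13.6]
finger_gap: 0.0337
```

Run:
```python
from h import *
f=grab('scene','s14'); to([.5566,-.3252,.03],-.235); crop('s14',160,220,320,340,'cs14')
```

```text
t 17.82 tcp [ 0.5581 -0.3275  0.0304] psi -0.2343 tilt [ 1.1e-03 -4.0e-04 -1.0e+00] gap 0.0335
shift [-2.  -1.9  0.4] turn [-0.02 -0.06  0.04]
scale 5.0
```

View pics/cs14.png

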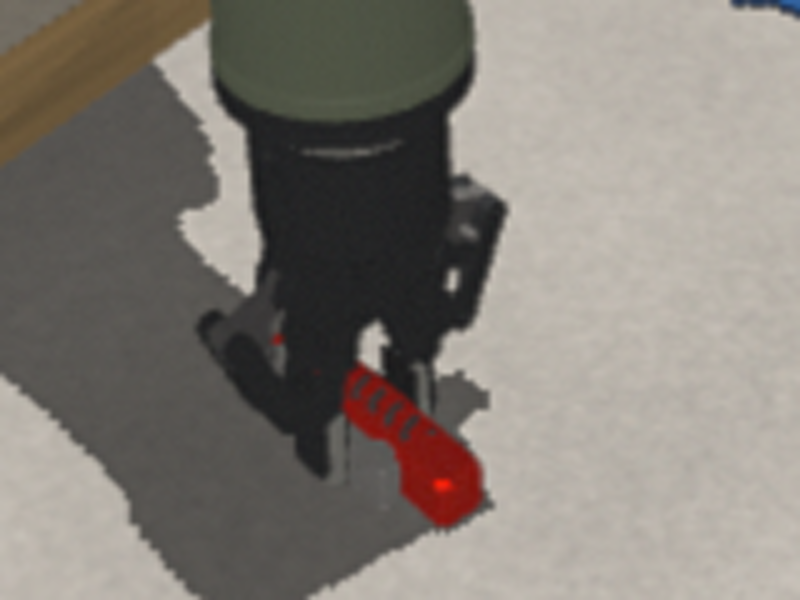

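move_arm(series=[[[0, 0, -5], [0, 0, 0], 25], [[0, 0, -12], [0, 0, 0], 25], [[0, 0, -25], [0, 0, 0], 25], [[0, 0, -45], [0, 0, 0], 25], [[0, 0, -70], [0, 0, 0], 25], [[0, 0, -100], [0, 0, 0], 25], [[0, 0, -130], [0, 0, 0], 25], [[0, 0, -140], [0, 0, 0], 25]])

```text
clock: 18.48
tcp_pos: [0.5587, -0.3289, 0.1748]
orientation: [0.001, 0.993, -0.117, 0.003]
force: [0.5, -0.1, -1.6]
finger_gap: 0.0334
```

Run:
```python
from h import *
f=grab('wrist','w15'); f=grab('scene','s15'); crop('s15',160,160,320,280,'cs15'); crop('w15',180,80,380,280,'cw15'); to([.56,.1,.2],0)
```

```text
scale 5.0
scale 3.0
t 18.58 tcp [ 0.5583 -0.3287  0.1724] psi -0.2353 tilt [ 0.0042  0.0012 -1.    ] gap 0.0332
shift [ -98.1 -417.2  -28.5] turn [  0.09  -0.23 -13.48]
```

View pics/cs15.png

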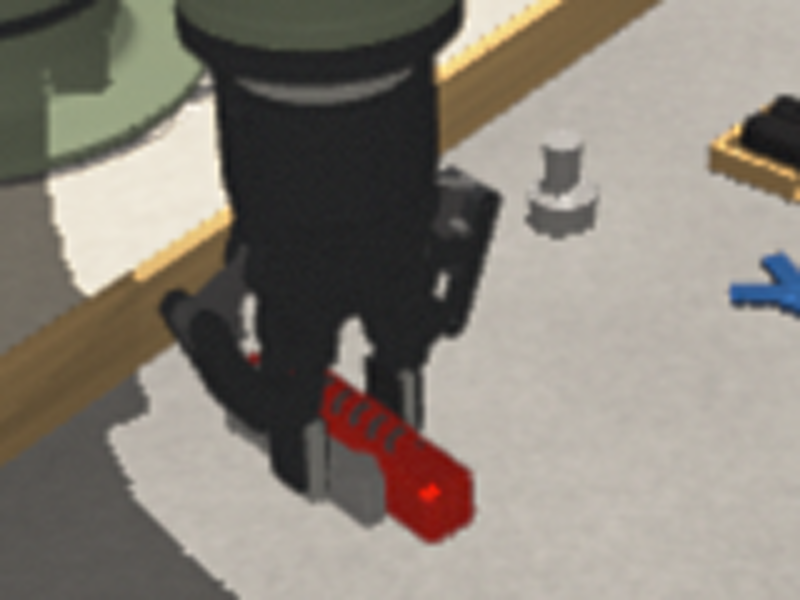

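View pics/cw15.png

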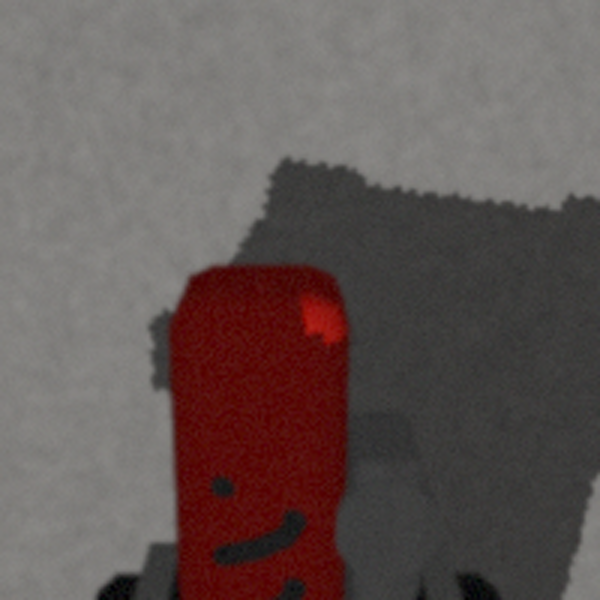

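Run:
```python
from h import *
f=load('side0'); 
for z in (.03,.05): print(ray(f,[(157,311),(219,316)],z).round(3))
f=load('scene0'); print('base corner',ray(f,[(379,165.5)],.006).round(3)); print('top',ray(f,[(381,151)],.05).round(3))
to([.567,0.0,.19],0)
```

```text
[[0.704 0.42  0.03 ]
 [0.547 0.406 0.03 ]]
[[0.697 0.433 0.05 ]
 [0.542 0.419 0.05 ]]
base corner [[0.546 0.42  0.006]]
top [[0.541 0.432 0.05 ]]
t 18.58 tcp [ 0.5583 -0.3287  0.1724] psi -0.2353 tilt [ 0.0042  0.0012 -1.    ] gap 0.0332
shift [ -68.  -321.6  -18.3] turn [  0.09  -0.23 -13.48]
```

move_arm(series=[[[-7, -30, -2], [0, 0, -1], 25], [[-15, -70, -5], [0, 0, -3], 25], [[-23, -110, -8], [0, 0, -5], 25], [[-32, -150, -11], [0, 0, -7], 25], [[-41, -190, -13], [0, 0, -9], 25], [[-50, -230, -15], [0, 0, -11], 25], [[-58, -270, -17], [0, 0, -12], 25], [[-67, -310, -18], [0, 0, -13], 25]])

```text
clock: 19.25
tcp_pos: [0.5636, -0.0091, 0.1867]
orientation: [0.0, 1.0, -0.004, -0.001]
force: [1.3, 0.7, -1.3]
finger_gap: 0.0332
```

Run:
```python
from h import *
to([.5684,0.3244,.19],.159)
```

```text
t 19.25 tcp [ 0.5636 -0.0091  0.1867] psi -0.0072 tilt [-1.1e-03  1.0e-04 -1.0e+00] gap 0.0332
shift [   2.3 -333.6   -3.3] turn [-0.    0.07 -9.52]
```

move_arm(series=[[[0, -35, 0], [0, 0, -1], 25], [[0, -75, 0], [0, 0, -2], 25], [[0, -115, 0], [0, 0, -3], 25], [[1, -155, 0], [0, 0, -5], 25], [[1, -195, 0], [0, 0, -7], 25], [[2, -235, 0], [0, 0, -9], 25], [[2, -275, 0], [0, 0, -9.5], 25], [[2, -310, 0], [0, 0, -9.5], 25]])

```text
clock: 19.92
tcp_pos: [0.5679, 0.3015, 0.1862]
orientation: [0.0, 0.997, 0.08, -0.001]
force: [0.3, -0.8, -1.3]
finger_gap: 0.0333
```

Run:
```python
from h import *
to([.5684,0.3244,.085],.159)
```

```text
t 19.92 tcp [0.5679 0.3015 0.1862] psi 0.1595 tilt [-0.0016  0.     -1.    ] gap 0.0333
shift [  4.3 -22.5 101.2] turn [0.   0.09 0.03]
```

move_arm(series=[[[2, -10, 10], [0, 0, 0], 25], [[4, -20, 35], [0, 0, 0], 25], [[4, -22, 65], [0, 0, 0], 25], [[4, -22, 90], [0, 0, 0], 25], [[4, -22, 100], [0, 0, 0], 25], [[4, -22, 101], [0, 0, 0], 25], [[4, -22, 101], [0, 0, 0], 25], [[4, -22, 101], [0, 0, 0], 25]])

```text
clock: 20.58
tcp_pos: [0.57, 0.3216, 0.0876]
orientation: [-0.0, 0.997, 0.079, 0.001]
force: [0.5, 0.0, -1.4]
finger_gap: 0.0337
```

```bash
cat >> fit.py <<'E'
def cork_in_hand(cx,u=22):
    s=bot.sense(); Rt=quat(s['orientation']).as_matrix(); t=s['tcp_pos']
    T=lambda P:np.array(P)/1e3@Rt.T+t
    x=cx*1e3
    out=[]
    for h,c in ((0,(255,255,0)),(26,(0,255,0))): out.append(([[x+58,-18,u-h],[x+58,6,u-h],[x-58,6,u-h],[x-58,-18,u-h]],c))
    return [(T(P),c) for P,c in out]
E
python3 - <<'E'
from fit import *
f=grab('wrist','w16'); f=grab('side','d16'); f=grab('scene','s16'); to([.5684,.3244,.035],.159)
P=cork_in_hand(0)
overlay('d16',P,(170,240,270,315),'od16'); overlay('s16',P,(320,130,420,205),'os16'); overlay('w16',P,(160,60,400,260),'ow16')
E
```

```text
t 20.73 tcp [0.57   0.3216 0.0877] psi 0.1575 tilt [ 1.8e-03 -7.0e-04 -1.0e+00] gap 0.0336
shift [-1.2 -3.  52.7] turn [-0.04 -0.11 -0.08]
```

View pics/od16.png

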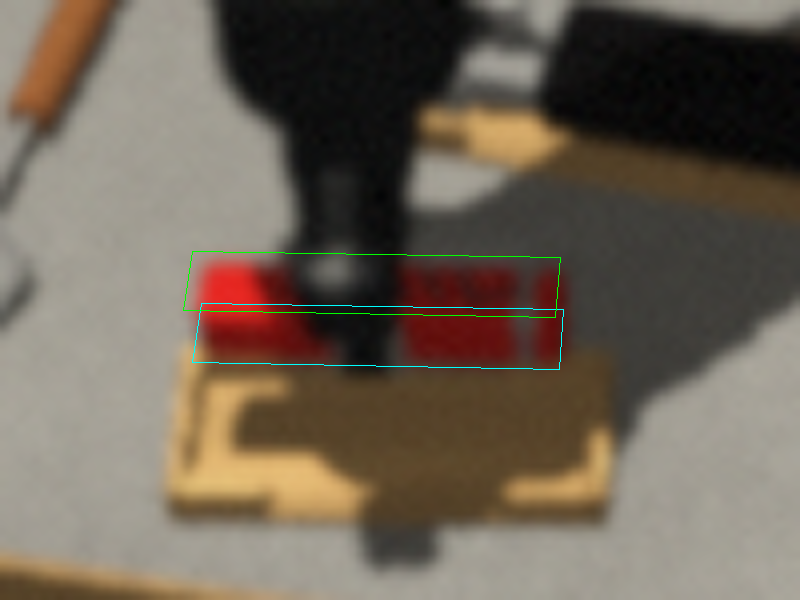

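View pics/os16.png

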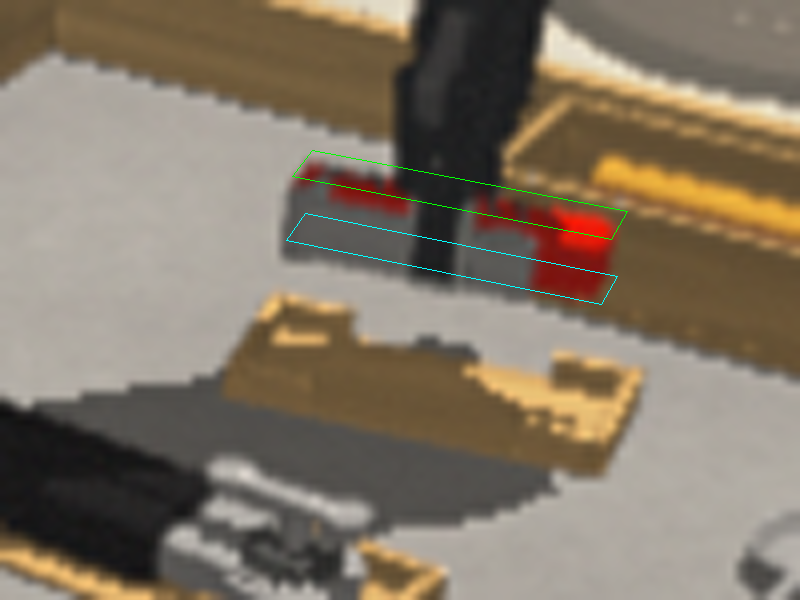

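View pics/ow16.png

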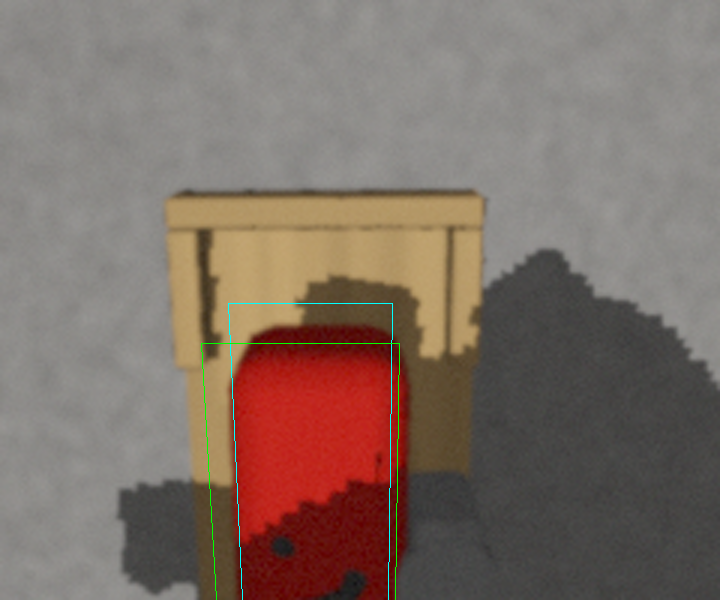

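move_arm(series=[[[1.5, -3.5, 5], [0, 0, 0], 25], [[1.5, -3.5, 15], [0, 0, 0], 25], [[1.5, -3.5, 27], [0, 0, 0], 25], [[1.5, -3.5, 38], [0, 0, 0], 25], [[1.5, -3.5, 46], [0, 0, 0], 25], [[1.5, -3.5, 50], [0, 0, 0], 25], [[1.5, -3.5, 51], [0, 0, 0], 25], [[1.5, -3.5, 51], [0, 0, 0], 25]])

```text
clock: 21.4
tcp_pos: [0.5701, 0.325, 0.0347]
orientation: [0.0, 0.997, 0.079, -0.0]
force: [0.1, -0.4, -0.7]
finger_gap: 0.0333
```

Run:
```python
from fit import *
f=grab('side','d17'); f=grab('scene','s17'); to([.5709,.3252,.031],.159); print(bot.sense()['force'])
crop('d17',170,240,270,315,'cd17'); crop('s17',320,130,420,205,'cs17')
```

```text
t 21.5 tcp [0.5703 0.3251 0.0351] psi 0.1578 tilt [-0. -0. -1.] gap 0.0333
shift [0.6 0.  4.1] turn [-0.    0.   -0.07]
[ 0.94359956 -0.28669264 -2.82547037]
scale 8.0
scale 8.0
```

View pics/cd17.png

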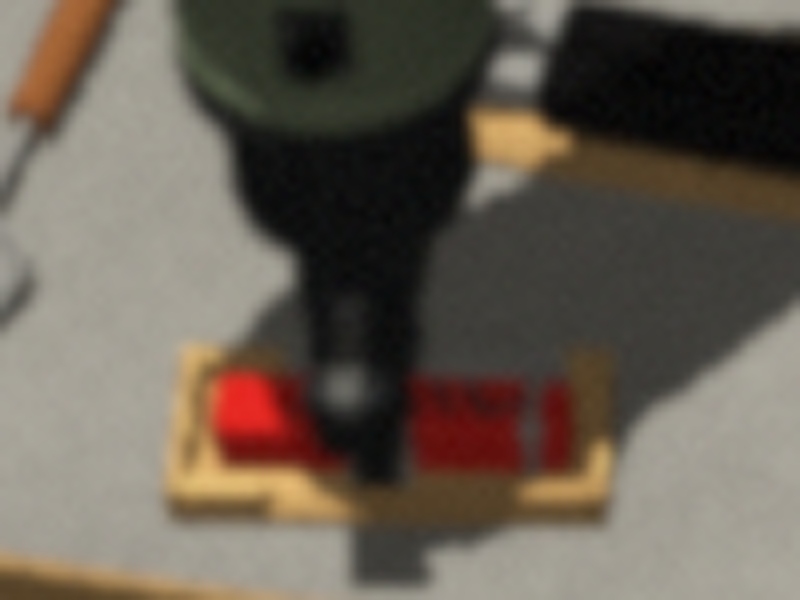

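View pics/cs17.png

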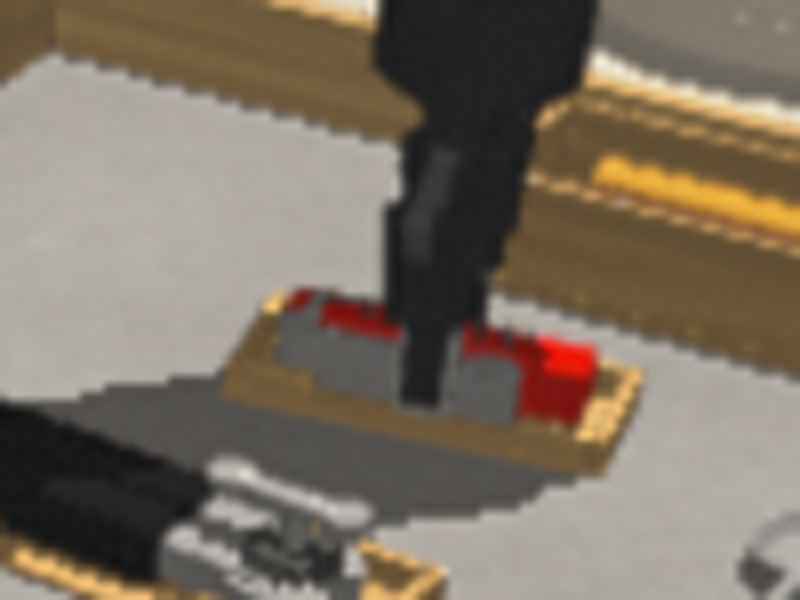

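move_arm(series=[[[0.5, 0, 0.5], [0, 0, 0], 25], [[0.5, 0, 1], [0, 0, 0], 25], [[0.5, 0, 1.5], [0, 0, 0], 25], [[0.5, 0, 2], [0, 0, 0], 25], [[0.5, 0, 2.5], [0, 0, 0], 25], [[0.5, 0, 3], [0, 0, 0], 25], [[0.5, 0, 3], [0, 0, 0], 25], [[0.5, 0, 3], [0, 0, 0], 25]])

```text
clock: 22.17
tcp_pos: [0.571, 0.3255, 0.0342]
orientation: [-0.0, 0.997, 0.079, 0.0]
force: [-9.3, -6.1, 28.8]
finger_gap: 0.0336
```

move_arm(series=[[[0, 0, -2], [0, 0, 0], 25], [[0, 0, -2.5], [0, 0, 0], 25], [[0, 0, -2.5], [0, 0, 0], 34], [[0, 0, -2.5], [0, 0, 0], 37], [[0, 0, -2.5], [0, 0, 0], 40], [[0, 0, -2.5], [0, 0, 0], 44], [[0, 0, -2.5], [0, 0, 0], 50], [[0, 0, -2.5], [0, 0, 0], 56]])

```text
clock: 22.83
tcp_pos: [0.5708, 0.3252, 0.0347]
orientation: [0.0, 0.997, 0.079, -0.0]
force: [0.8, 0.3, -0.3]
finger_gap: 0.0561
```

move_arm(series=[[[0, 0, -5], [0, 0, 0], 58], [[0, 0, -15], [0, 0, 0], 58], [[0, 0, -35], [0, 0, 0], 58], [[0, 0, -65], [0, 0, 0], 58], [[0, 0, -100], [0, 0, 0], 58], [[0, 0, -130], [0, 0, 0], 58], [[0, 0, -150], [0, 0, 0], 58], [[0, 0, -150], [0, 0, 0], 58]])

```text
clock: 23.5
tcp_pos: [0.5724, 0.3263, 0.1906]
orientation: [-0.002, 0.997, 0.079, 0.003]
force: [-0.3, 0.8, 0.1]
finger_gap: 0.058
```

Run:
```python
from h import *
f=grab('wrist','w18');  crop('w18',190,80,370,300,'cw18'); to([.5709,.3252,.031],.159)
```

```text
scale 2.727272727272727
t 23.55 tcp [0.5717 0.3258 0.1882] psi 0.1576 tilt [ 0.0043 -0.0018 -1.    ] gap 0.0582
shift [ -1.6   0.7 157.2] turn [-0.1  -0.25 -0.08]
```

View pics/cw18.png

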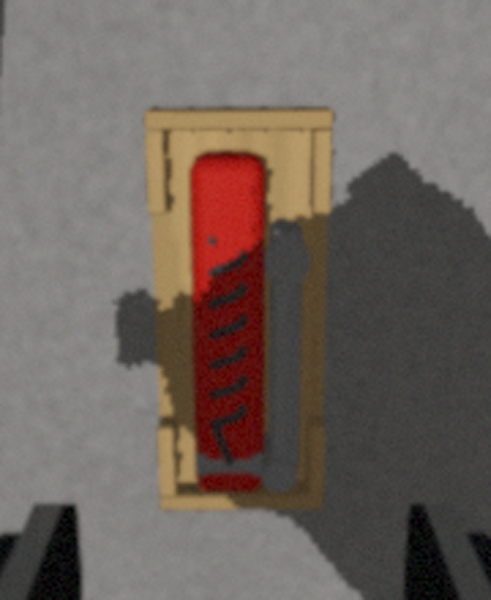

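Run:
```python
from fit import *
f=load('w18'); A=lambda P:np.array(P)/2.7273+np.array((190,80))-.5
l=np.array([.5684,.3244]);h=np.array([np.cos(.159),np.sin(.159)]);n=np.array([-h[1],h[0]])
def r(nm,px,z):
    q=ray(f,A([px]),z)[0][:2]-l; print(nm,np.round([q@h*1e3,q@n*1e3],1))
r('end far',(230,152),.034); r('end near',(232,492),.034)
r('tray far outer',(239,109),.022); r('tray near outer',(242,508),.022)
r('tray L outer top',(147,150),.022); r('tray R outer top',(331,150),.022)
for y in (200,420): r('hL',(192 if y<300 else 196,y),.030); r('hR',(266,y),.034)
r('lev outer hinge',(299,470),.034);r('lev outer tip',(308,250),.034);r('lev in tip',(270,250),.034);
z=lambda P,hh:np.c_[P,np.full(len(P),hh)]
k=fit(f,cork_pts,[.568,.324,.159,.0],[0,1,2,3,6],A([(190,151),(268,151),(262,492),(197,492),(309,226)]),[.036]*4+[.034]); 
C=cork_pts(k); overlay('w18',[(z(C[:4],.036),(0,255,0)),(z(C[4:],.034),(0,255,255))],(190,80,370,300),'ow18')
q=k[:2]-l; print('center in tray mm',q@h*1e3,q@n*1e3,'dyaw',k[2]-.159)
```

```text
end far [59.3  4.9]
end near [-56.8   4.9]
tray far outer [71.4  2.2]
tray near outer [-69.6   1.5]
tray L outer top [58.7 31.6]
tray R outer top [ 58.7 -27.2]
hL [44. 17.]
hR [44.6 -6.3]
hL [-31.4  17.1]
hR [-29.6  -6.8]
lev outer hinge [-48.3 -18.3]
lev outer tip [ 28.8 -19.7]
lev in tip [28.8 -7.6]
[0.5703 0.3241 0.1537 0.013 ] rms px 0.41
[[-0.2, -0.2], [0.2, -0.0], [0.8, 0.4], [-0.9, 0.2], [0.0, -0.3]]
center in tray mm 1.8524197534994606 -0.5613132709487473 dyaw -0.005349320324380402
```

View pics/ow18.png

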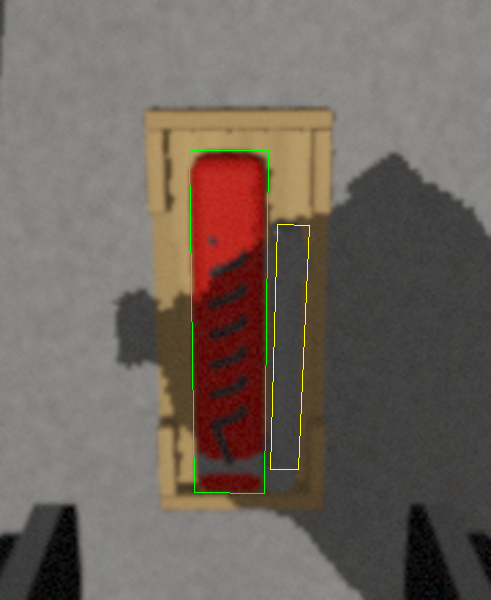

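Run:
```python
from h import *
grab('scene','s19'); grab('side','d19'); crop('s19',260,130,440,265,'cs19'); crop('d19',140,120,340,270,'cd19')
```

```text
scale 4.444444444444445
scale 4.0
```

View pics/cs19.png

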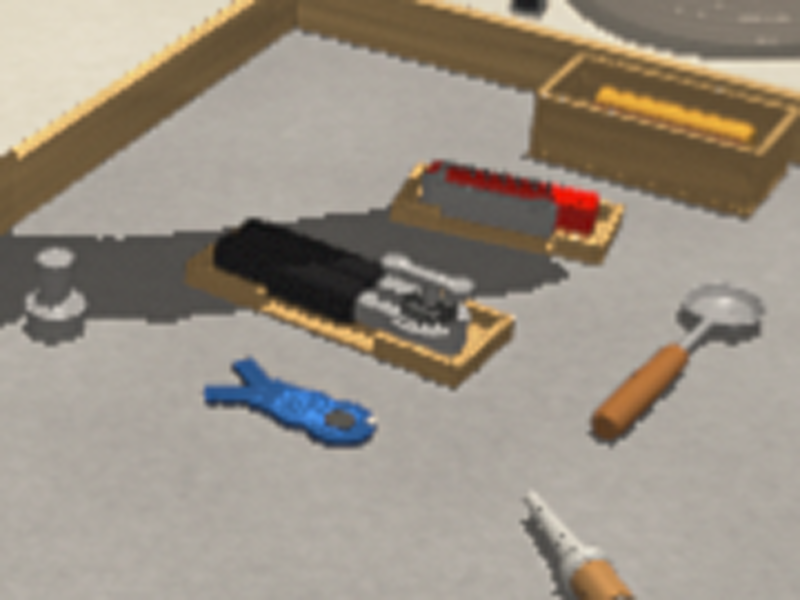

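View pics/d19.png

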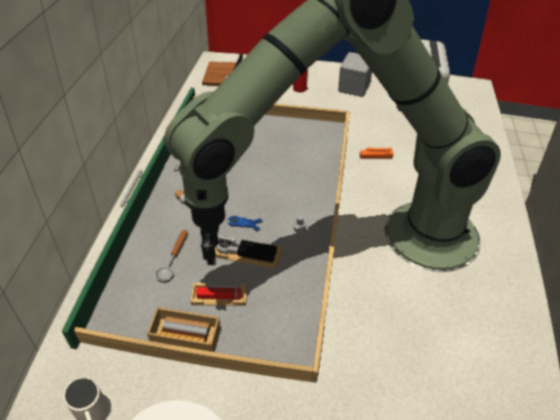

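Both tools lie flat and shut in their trays: the opener around (337,194) and the corkscrew around (374,175) in the scene view. The bystanders look unmoved. Handing in.

Run:
```python
from h import *
print(bot.hand_in()); s=bot.sense(); print(s['clock'],s['force'])
```

```text
the job is handed in; nothing more can be done
None
the job is handed in; nothing more can be done
```

I handed the job in at about 24 s of the 72 s allowed. The can opener lies folded in the long tray and the corkscrew lies folded in the short tray, both released. No verdict was reported.

- **Can opener:** I squeezed both handles shut with the gripper, carried it over, lowered it to contact (about 15 N) and released it. The wrist picture put its centre within about 1 mm of the tray's centre. The handle edges were straight and parallel, with no sign of a gap opening, and it looked flat in the scene view.
- **Corkscrew:** I swept the lever in with shut fingers, then squeezed handle and lever together and carried it over. I lowered it to contact (about 29 N through the fingers and corkscrew) and released it. The fit gave its centre about 2 mm along and 1 mm across from the tray's centre, a heading error of about 0.005 rad and a lever angle of about 0.01 rad.
- **Other utensils:** the fish, spoon, stopper and pourer look unmoved in the last scene and side pictures. The T-handle corkscrew was hidden or out of view in the last pictures I viewed, but the arm never worked near it. I left the orange look-alike alone.
- **Disagreements:** the side camera read about 2 mm off the wrist camera. My drawn outlines were a few percent larger than the handles appear, probably because their edges are rounded. Both are well within the tolerances.

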